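Load the pastry filling station with the full cartridges

TASK

Get the pastry filling station ready: the metal filling cartridges on the bench look alike, so lift each to feel whether it is full or spent, and lay every full one flat, fully down in a pocket of the white magazine with its nozzle in the notch towards the manifold, and every spent one in the grey return crate. Then turn the crank clockwise until you feel the magazine come up hard against its stop, and let go. Do not disturb the saucepan, the brush or the jar.

Things in the scene. Friction and masses are not known exactly. Their poses are not given: they have to be found in the camera images.
- cart_a: One of four or five identical-looking filling cartridges: a bare-aluminium block 90 long (its x) x 42 wide (its y) x 32 high (its z) with a round nozzle, 14 diameter and 20 long, in the middle of its +x end face. Origin: centre of the block, so 16 above what it lies on. A full one weighs about half a kilogram, a spent one about 0.13 kg; only lifting tells (at most three are full). May be absent.
- nozzle_a (a point): Tip of cart_a's nozzle, 65 from the block's centre along its x.
- cart_b: One of four or five identical-looking filling cartridges: a bare-aluminium block 90 long (its x) x 42 wide (its y) x 32 high (its z) with a round nozzle, 14 diameter and 20 long, in the middle of its +x end face. Origin: centre of the block, so 16 above what it lies on. A full one weighs about half a kilogram, a spent one about 0.13 kg; only lifting tells (at most three are full). May be absent.
- nozzle_b (a point): Tip of cart_b's nozzle, 65 from the block's centre along its x.
- cart_c: One of four or five identical-looking filling cartridges: a bare-aluminium block 90 long (its x) x 42 wide (its y) x 32 high (its z) with a round nozzle, 14 diameter and 20 long, in the middle of its +x end face. Origin: centre of the block, so 16 above what it lies on. A full one weighs about half a kilogram, a spent one about 0.13 kg; only lifting tells (at most three are full). May be absent.
- nozzle_c (a point): Tip of cart_c's nozzle, 65 from the block's centre along its x.
- cart_d: One of four or five identical-looking filling cartridges: a bare-aluminium block 90 long (its x) x 42 wide (its y) x 32 high (its z) with a round nozzle, 14 diameter and 20 long, in the middle of its +x end face. Origin: centre of the block, so 16 above what it lies on. A full one weighs about half a kilogram, a spent one about 0.13 kg; only lifting tells (at most three are full). May be absent.
- nozzle_d (a point): Tip of cart_d's nozzle, 65 from the block's centre along its x.
- cart_e: One of four or five identical-looking filling cartridges: a bare-aluminium block 90 long (its x) x 42 wide (its y) x 32 high (its z) with a round nozzle, 14 diameter and 20 long, in the middle of its +x end face. Origin: centre of the block, so 16 above what it lies on. A full one weighs about half a kilogram, a spent one about 0.13 kg; only lifting tells (at most three are full). May be absent.
- nozzle_e (a point): Tip of cart_e's nozzle, 65 from the block's centre along its x.
- pocket0 (a point): Floor centre of one of three pockets, side by side 68 apart, in the station's white magazine; moves with it. Pocket 97 long (its x) x 48 wide (its y), walls 12 high, a 20 wide notch for the nozzle through its +x end wall (24 thick). +x points to the manifold, the way the magazine is wound in. A cartridge lying home has its centre 16 above this point.
- pocket1 (a point): Floor centre of one of three pockets, side by side 68 apart, in the station's white magazine; moves with it. Pocket 97 long (its x) x 48 wide (its y), walls 12 high, a 20 wide notch for the nozzle through its +x end wall (24 thick). +x points to the manifold, the way the magazine is wound in. A cartridge lying home has its centre 16 above this point.
- pocket2 (a point): Floor centre of one of three pockets, side by side 68 apart, in the station's white magazine; moves with it. Pocket 97 long (its x) x 48 wide (its y), walls 12 high, a 20 wide notch for the nozzle through its +x end wall (24 thick). +x points to the manifold, the way the magazine is wound in. A cartridge lying home has its centre 16 above this point.
- magazine: The white magazine with the three pockets, 130 x 204 and 18 high, sliding on the station. Origin: its underside, below the middle pocket; floor of the pockets 6 above it; axes as the pockets.
- station: Filling station: steel base plate, manifold bar 65 high at its +x end, a grey gearbox with the crank at one side. Origin on the bench below the middle pocket as it is when wound right out. Pocket floors lie 26 above the bench; pockets stay open from above wherever the magazine is.
- crank_axis (a point): Point on the crank's vertical axis, level with the middle of its knob. Turned clockwise (seen from above) it winds the magazine to the manifold, 16 per turn, some 4 or 5 turns from an unknown start to a hard stop: there the magazine is home. Stays where it is left; needs 3 to 4 N at the knob.
- crank_knob (a point): Middle of the crank's upright black knob, 23 diameter, 42 high, 42 from the axis; it spins freely on the crank arm, so it can be held without turning the wrist.
- crate: Grey shallow return crate 200 (its x) x 160 (its y), 28 high, walls and floor 5 thick, open above, heavy. Origin: centre of its underside.
- saucepan: Bystander: open steel saucepan 120 diameter, 65 high. Origin: centre of its underside.
- brush: Bystander: yellow-handled pastry brush lying on the bench.
- jar: Bystander: amber glass jar 70 diameter, 100 high. Origin: centre of its underside.
Not all that is in view belongs to the job. What is shaped like the cart_a but black, blue or orange is not meant.

How it is judged:
By the outcome, as a careful person would: the job done as asked, in the order asked, and still so for the second after the job is handed in, with the robot touching nothing.
Of cart_a, cart_b, cart_c, cart_d, cart_e only 4 to 5 are there at a start; the rules pass over those that are not, and their reading is None.
At some moment in a run one of cart_a, cart_b, cart_c, cart_d, cart_e may be knocked a few centimetres aside while the robot is not near it.
Once in a run the grip may slacken for a moment while it holds something.
It also fails if it takes over 208 s, if anything falls off the work surface, if the arm or the gripper's body presses on something with over 40 N, if the wrist force passes 120 N, or if a joint passes its speed limit or range.

ROBOT

A 6-joint arm with a two-finger parallel gripper is mounted at the origin on the work surface. World frame = base frame: x ahead of the robot, y to its left, z up, the work surface at z = 0. Lengths are in m, angles in rad, forces in N, time in s.
With the tool pointing down it reaches from about 0.25 to 0.8 m from the base axis. Payload 3.9 kg.
Tool frame: the origin (TCP) lies on the centre line of the jaws, within the pads' length; the fingertips stand 19 mm ahead of it and the grasp point (between the pads) is the TCP; z points along the fingers, y is the direction in which the jaws open and shut (so a half turn about z gives the same grasp; the last joint's range is limited). The gripper opens to 85 mm and grips with 20 to 120 N. Pads are 22 mm wide; open, the fingers measure 114 mm over their backs; the gripper's body (76 mm by 85 mm) begins 54 mm behind the grasp point. The pads swing forward as they close: fully open they stand 13 mm farther back than shut.
Start: joints at [1.225, 0.26, -0.138, 1.173, 0, 1.571], TCP at [0.178, 0.494, 0.25] pointing down, gripper open.
Joint ranges: [-2.78, 2.78], [-0.83, 1.72], [-1.28, 1.37], [-1.9, 2.12], [-1.57, 1.48], [-3.14, 3.14]. Speed limits (rad/s): [2.57, 2.57, 3.14, 3.14, 3.14, 3.14].

INTERFACE

Orientations are given as a 3x3 rotation matrix whose columns are the frame's x, y, z axes.
In Python, from bench import sense, capture, get_calibration, job_done gives the robot as it stands.
- The arm moves only by the tool move_arm, never from a script. Its argument "deltas" is a list of rows, each an object with "jaw": the closure, from 0 (fully open) to 1 (shut); "dp": the shift along the world's x, y, z normalised to -1 to 1, where 1 is 0.5 m, a list of three; "roll": the turn about the world's z normalised to -1 to 1, where 1 is pi/2 rad. A call has 1 to 10 rows; each row is the pose to reach, as a shift and turn from the pose commanded when the call began; what a row does not reach only later rows make up. A row lasts 1/10 s, in which the tool goes at most 50 mm and 8.59 degrees, less where a joint would pass 70% of its speed; a pose out of reach is approached as far as the arm can. A call with a number of a shift or a turn outside -1 to 1 is refused whole. A call with a gripper value outside its range is refused whole. The fingers move at their own pace and stop on an object; "newtons" is the grip in N (left out, the last holds). Time passes only in rows, so rows that repeat a pose let the fingers close. It gives the time, the measured TCP pose, the force and the opening at its end, in the units of the state.
- sense(): the state, without advancing time (a new reading comes with each control period).
- capture(name): name is "scene" or "side" or "wrist"; returns (picture, depth): 480x640x3 uint8, blue, green, red; 480x640 float32, m along the optical axis (not along the pixel's ray), 0 where there is no reading.
- get_calibration(name): a dict with "camera_matrix" (3x3 intrinsics, pixels), "world_from_camera" (4x4, takes a point from camera to world coordinates). Camera axes: x right, y down, z forward; pixel columns grow to the right and rows downward; lengths in m; the calibration is good to about 2 mm. A picture is of the moment at which its call begins: read the wrist's pose just before it. get_calibration takes no time and is no camera call; for the wrist camera it gives the pose at the moment of the call.
- job_done(): hands the job in, once; it reports no verdict.
The state is a dict: "clock": time; "q": joint angles; "qd": joint speeds; "joint_torque": joint torques, N m; "ee_pos": TCP position; "ee_rot": TCP orientation; "ft_force": force on the tool from outside, world axes, zero at the start; "ft_torque": the same for the moment, N m; "grip_width": opening from 0.0 (shut) to 1.0 (fully open).
Only numpy, scipy, OpenCV 4.12 (cv2) and the standard library are available. Lean on these libraries where they do the work, as an engineer would, in place of code of your own. Each camera call takes 0.05 s, during which the arm holds its last target.

## Working session

There is one attempt and no reset: what is moved stays moved. The work goes in short steps, Python scripts to look and compute and a tool call to move; the robot and the scene stay as the last step left them, time stands still between calls to the robot, and variables do not carry over. Pictures are saved under pics/ and viewed, and the job is handed in when it is done.

Besides the shell and the picture viewer there is one more tool, called after "Emit:" as a command line: name --argument value ..., lists and objects as JSON in quotes. move_arm: Moves the arm, as the interface text tells. Its arguments: {"type":"object","properties":{"deltas":{"type":"array","items":{"type":"object","properties":{"jaw":{"type":"number"},"dp":{"type":"array","items":{"type":"number","minimum":-1,"maximum":1}},"roll":{"type":"number","minimum":-1,"maximum":1}}}},"newtons":{"type":"number"}},"required":["deltas"]}

```bash
ls; mkdir -p pics
cat > h.py <<'E'
from bench import sense, capture, get_calibration, job_done
import numpy as np, cv2
def snap(n,f):
    c=get_calibration(n); p,d=capture(n); cv2.imwrite('pics/'+f+'.png',p)
    np.savez('pics/'+f+'.npz',d=d,K=c["camera_matrix"],T=c["world_from_camera"],p=p); return p,d
def w(f,u,v,z=None):
    a=np.load('pics/'+f+'.npz'); K,T,d=np.array(a['K']),np.array(a['T']),a['d']
    r=np.linalg.inv(K)@np.array([u,v,1.])
    if z is None:
        return (T@np.append(r*d[int(v),int(u)],1))[:3]
    R=T[:3,:3]@r; s=(z-T[2,3])/R[2]; return T[:3,3]+s*R
E
python3 - <<'E'
from h import *
s=sense(); print({k:np.round(v,3).tolist() for k,v in s.items()})
for n in("scene","side","wrist"): snap(n,n+"0")
E
```

```text
pics
{'clock': 0.0, 'q': [1.225, 0.261, -0.139, 1.173, 0.0, 1.571], 'qd': [-0.001, 0.002, 0.002, 0.001, 0.0, 0.001], 'joint_torque': [0.001, -40.568, 25.392, 0.019, 0.0, -0.0], 'ee_pos': [0.178, 0.493, 0.249], 'ee_rot': [[-0.941, 0.339, -0.001], [0.339, 0.941, -0.002], [0.0, -0.002, -1.0]], 'ft_force': [0.237, -0.43, -0.101], 'ft_torque': [0.027, -0.01, -0.047], 'grip_width': 0.994}
```

View pics/scene0.png

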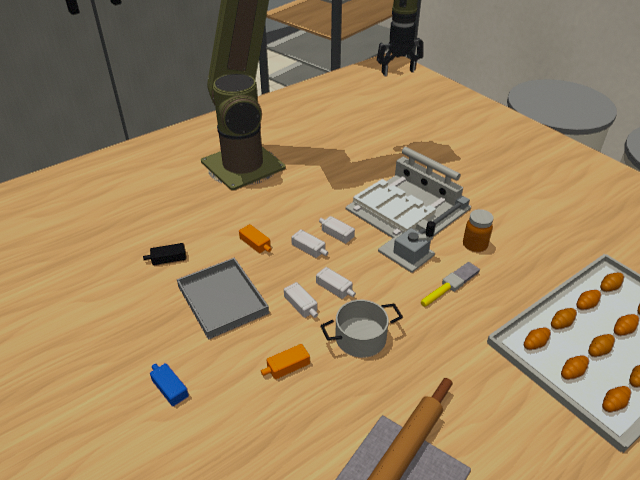

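View pics/side0.png

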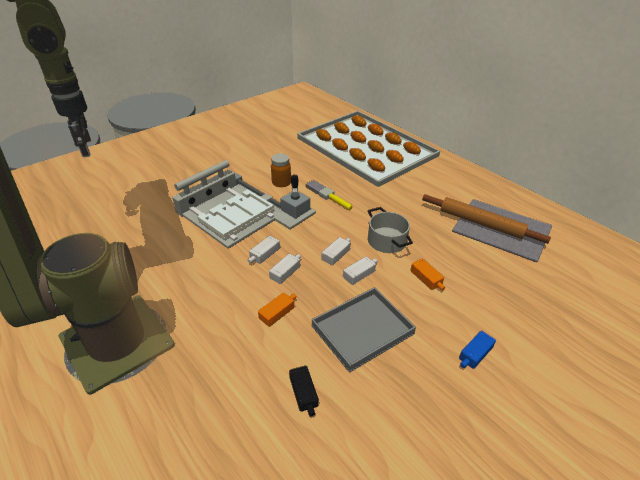

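View pics/wrist0.png

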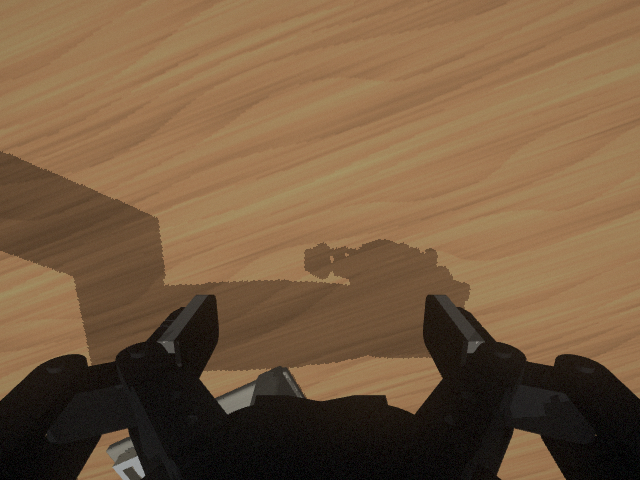

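The scene view shows four aluminium cartridges at about (308,242), (338,229), (335,282) and (300,299). The magazine is at (408,200), the crank knob at (431,229), the crate at (222,297), the pan at (362,328), the jar at (478,232) and the brush at (450,285). The decoys are orange, black and blue. The side view shows the same layout, and the wrist view only shows bench.

Run:
```python
from h import *
for n,(u0,v0,u1,v1) in {"scene0":(230,130,500,370),"side0":(160,150,430,370)}.items():
    p=cv2.imread(f'pics/{n}.png')[v0:v1,u0:u1]; cv2.imwrite(f'pics/{n}_c.png',cv2.resize(p,None,fx=2.9,fy=2.5 if 0 else 2.9,interpolation=cv2.INTER_CUBIC)[:600])
for nm,u,v in [("c1",308,240),("c2",338,227),("c3",335,280),("c4",300,297),("knob",431,224),("crate",222,300),("pan",362,310),("jar",481,217),("axis",412,236)]:
    print(nm,w("scene0",u,v).round(3))
print(w("scene0",431,222,.1))
```

```text
c1 [ 0.456 -0.071  0.028]
c2 [0.468 0.023 0.034]
c3 [ 0.623 -0.109  0.031]
c4 [ 0.618 -0.214  0.032]
knob [0.678 0.158 0.115]
crate [ 0.486 -0.358  0.002]
pan [ 0.741 -0.121  0.032]
jar [0.727 0.296 0.103]
axis [0.651 0.123 0.075]
[0.65972144 0.17912874 0.1       ]
```

View pics/scene0_c.png

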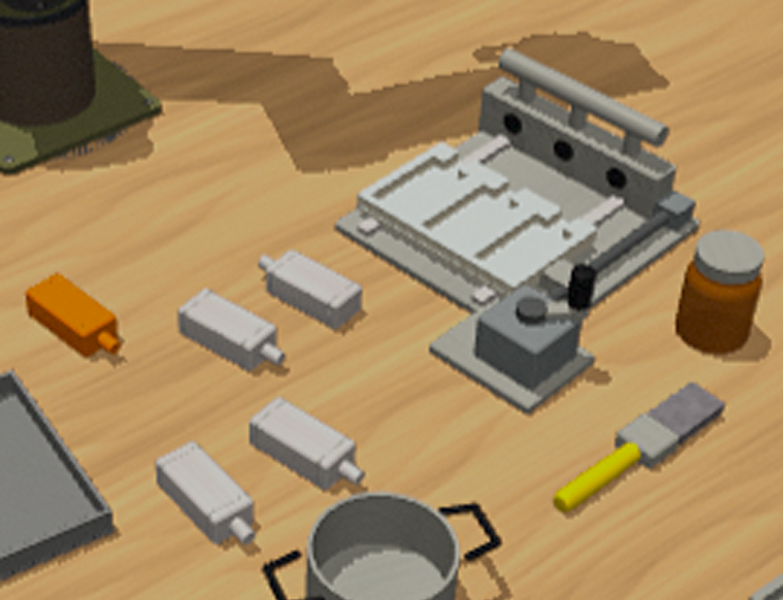

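View pics/side0_c.png

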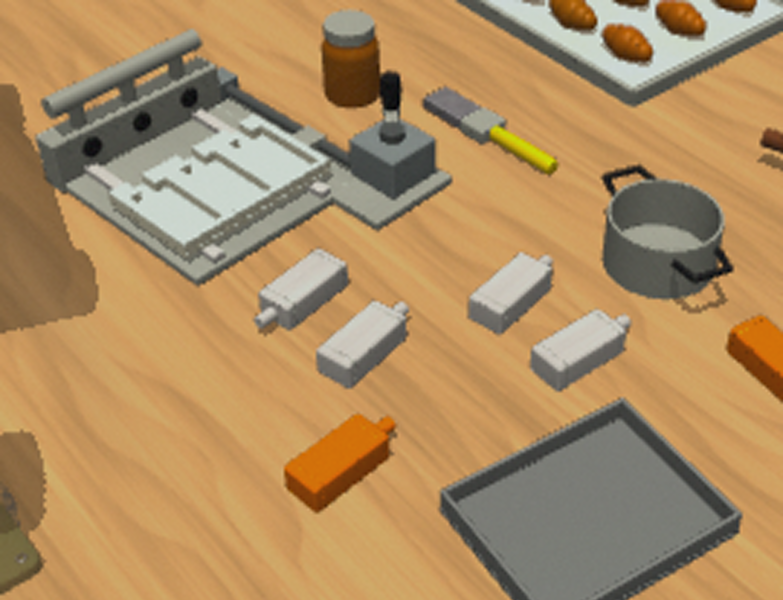

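Emit:
move_arm --deltas '[{"dp": [0.1, -0.16, 0.3], "jaw": 0}, {"dp": [0.2, -0.4, 0.3], "jaw": 0}, {"dp": [0.3, -0.6, 0.3], "jaw": 0}, {"dp": [0.4, -0.7, 0.3], "jaw": 0}, {"dp": [0.5, -0.8, 0.3], "jaw": 0}, {"dp": [0.5, -0.8, 0.3], "jaw": 0}, {"dp": [0.5, -0.8, 0.3], "jaw": 0}, {"dp": [0.5, -0.8, 0.3], "jaw": 0}, {"dp": [0.5, -0.8, 0.3], "jaw": 0}, {"dp": [0.5, -0.8, 0.3], "jaw": 0}]'

```text
schema error: expected keys jaw, dp, roll
```

Run:
```python
from h import *
s=sense(); print(s['clock'],s['ee_pos'],s['ee_rot'],s['ft_force'])
snap("wrist","wr1"); print(get_calibration("wrist")["world_from_camera"])
```

```text
0.15 [0.1777734  0.49345145 0.24966239] [[-9.40800075e-01  3.38961555e-01 -5.31291577e-04]
 [ 3.38961971e-01  9.40799005e-01 -1.41956165e-03]
 [ 1.86617624e-05 -1.51561135e-03 -9.99998851e-01]] [ 0.15975971 -0.55218112  0.82307666]
[[ 3.38491830e-01  9.06609923e-01  2.51955805e-01  1.14141181e-01]
 [ 9.40968919e-01 -3.25881282e-01 -9.15362436e-02  5.16910907e-01]
 [-8.79986151e-04  2.68066852e-01 -9.63399911e-01  3.72713498e-01]
 [ 0.00000000e+00  0.00000000e+00  0.00000000e+00  1.00000000e+00]]
```

View pics/wr1.png

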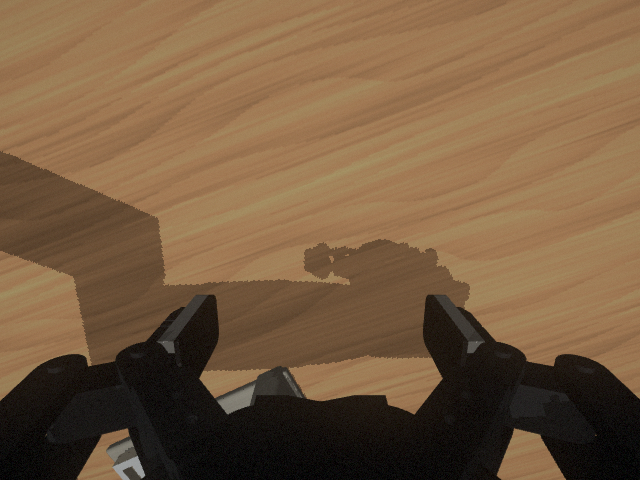

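Emit:
move_arm --deltas '[{"dp": [0.1, -0.1, 0.3], "jaw": 0, "roll": 0}, {"dp": [0.2, -0.3, 0.4], "jaw": 0, "roll": 0}, {"dp": [0.4, -0.5, 0.4], "jaw": 0, "roll": 0}, {"dp": [0.6, -0.7, 0.4], "jaw": 0, "roll": 0}, {"dp": [0.8, -1, 0.4], "jaw": 0, "roll": 0}, {"dp": [0.8, -1, 0.4], "jaw": 0, "roll": 0}, {"dp": [0.8, -1, 0.4], "jaw": 0, "roll": 0}, {"dp": [0.8, -1, 0.4], "jaw": 0, "roll": 0}, {"dp": [0.8, -1, 0.4], "jaw": 0, "roll": 0}, {"dp": [0.8, -1, 0.4], "jaw": 0, "roll": 0}]'

```text
clock: 1.2
ee_pos: [0.4576, 0.144, 0.4166]
ee_rot: [[-0.941, 0.339, 0.0], [0.339, 0.941, 0.0], [-0.0, 0.0, -1.0]]
ft_force: [0.0, 0.6, -0.1]
grip_width: 1.0
```

Run:
```python
from h import *
s=sense(); print(s['clock'],s['ee_pos'],s['ee_rot'],s['ft_force'])
snap("wrist","wr2")
```

```text
1.2 [0.45760421 0.14404437 0.41661563] [[-9.40761886e-01  3.39067859e-01  2.46008916e-04]
 [ 3.39067921e-01  9.40761853e-01  2.84097488e-04]
 [-1.35107476e-04  3.50681820e-04 -9.99999929e-01]] [ 0.001962    0.57159124 -0.13608473]
```

View pics/wr2.png

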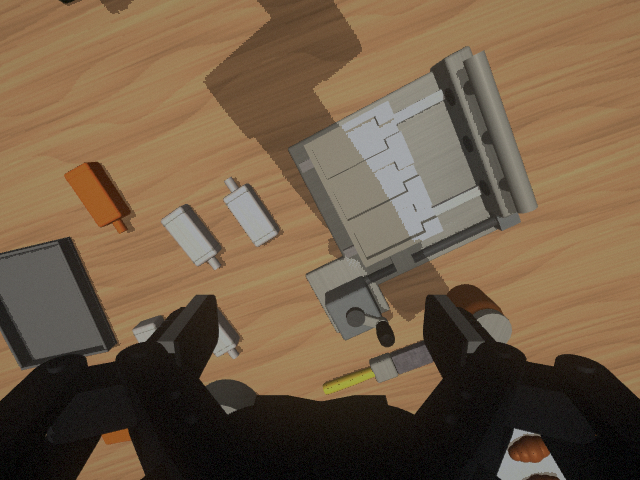

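```bash
cat >> h.py <<'E'
def ortho(f,z,x0,x1,y0,y1,s,out):
    # image: right=+y?? use row down = -x... right = -y, up=+x
    a=np.load('pics/'+f+'.npz'); K,T=np.array(a['K']),np.array(a['T']); Ti=np.linalg.inv(T)
    W,H=int((y1-y0)*s),int((x1-x0)*s)
    A=np.array([[0,-1/s,x1],[-1/s,0,y1],[0,0,z],[0,0,1]]) # (u,v,1)->world
    P=K@Ti[:3]@A
    im=cv2.warpPerspective(a['p'],np.linalg.inv(P),(W,H),flags=cv2.INTER_CUBIC)
    for t in np.arange(np.ceil(x0*20)/20,x1,.05): cv2.putText(im,f"{t:.2f}",(0,int((x1-t)*s)),0,.35,(0,0,255)); cv2.line(im,(0,int((x1-t)*s)),(8,int((x1-t)*s)),(0,0,255))
    for t in np.arange(np.ceil(y0*20)/20,y1,.05): cv2.putText(im,f"{t:.2f}",(int((y1-t)*s),10),0,.35,(0,0,255)); cv2.line(im,(int((y1-t)*s),0),(int((y1-t)*s),8),(0,0,255))
    cv2.imwrite('pics/'+out+'.png',im)
E
python3 - <<'E'
from h import *
ortho("wr2",.038,.25,.62,.08,.42,1600,"o1")
ortho("wr2",.032,.38,.7,-.25,.07,1800,"o2")
E
```

```text
(no output)
```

View pics/o1.png

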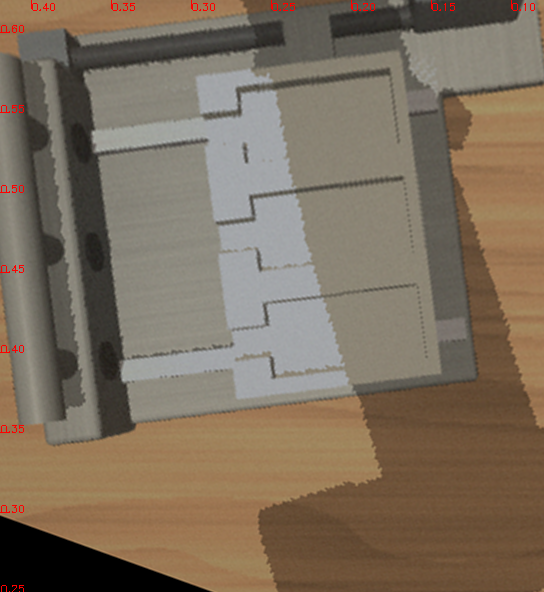

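View pics/o2.png

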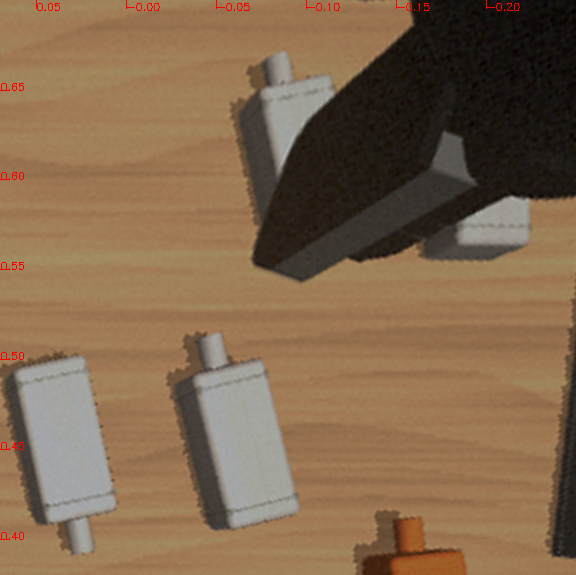

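The wrist view is clear. The magazine's pockets run along a yaw of about 97°, with the middle pocket at about (0.479, 0.213). The cartridge at (0.456, 0.035) has its nozzle pointing towards -x. The one at (0.454, -0.066) points towards +x, and two more lie beyond it. I'll go above the first one.

Emit:
move_arm --deltas '[{"dp": [0, -0.05, -0.05], "jaw": 0, "roll": 0.09}, {"dp": [0, -0.1, -0.1], "jaw": 0, "roll": 0.18}, {"dp": [0, -0.15, -0.2], "jaw": 0, "roll": 0.27}, {"dp": [0, -0.218, -0.3], "jaw": 0, "roll": 0.338}, {"dp": [0, -0.218, -0.4], "jaw": 0, "roll": 0.338}, {"dp": [0, -0.218, -0.5], "jaw": 0, "roll": 0.338}, {"dp": [0, -0.218, -0.58], "jaw": 0, "roll": 0.338}, {"dp": [0, -0.218, -0.58], "jaw": 0, "roll": 0.338}, {"dp": [0, -0.218, -0.58], "jaw": 0, "roll": 0.338}]'

```text
clock: 2.15
ee_pos: [0.4558, 0.037, 0.1258]
ee_rot: [[-0.983, -0.184, -0.003], [-0.184, 0.983, -0.0], [0.003, 0.0, -1.0]]
ft_force: [0.7, 0.0, 0.1]
grip_width: 1.001
```

Run:
```python
from h import *
s=sense(); print(s['clock'],s['ee_pos'],s['ft_force'],s['q'],np.degrees(np.arctan2(s['ee_rot'][1][1],s['ee_rot'][0][1])))
snap("wrist","wr3")
ortho("wr3",.032,.35,.6,-.12,.12,2200,"o3")
```

```text
2.15 [0.45576314 0.03697357 0.12578007] [0.69853186 0.02452822 0.09592611] [ 8.09329003e-02  2.42786182e-01 -5.13438112e-01  8.17718870e-01
  2.17927045e-05 -1.04266215e-01] 100.61109444963091
```

View pics/wr3.png

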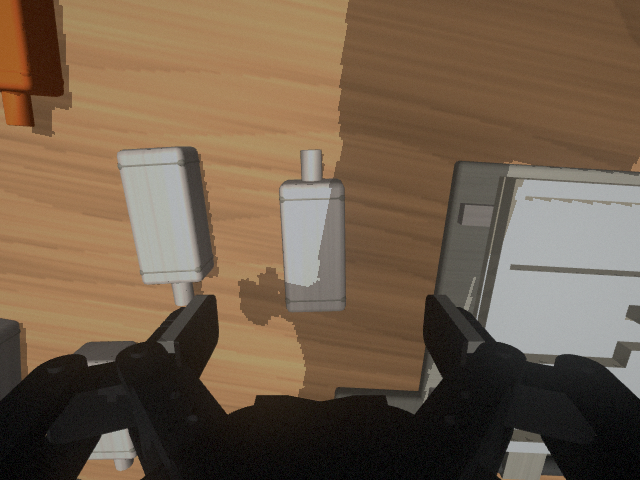

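View pics/o3.png

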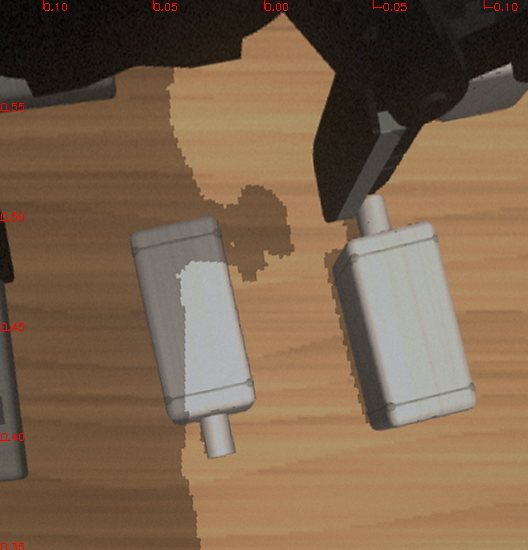

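Emit:
move_arm --deltas '[{"dp": [0, -0.01, -0.08], "jaw": 0, "roll": 0.01}, {"dp": [0, -0.01, -0.15], "jaw": 0, "roll": 0.01}, {"dp": [0, -0.01, -0.182], "jaw": 0, "roll": 0.01}, {"dp": [0, -0.01, -0.182], "jaw": 0, "roll": 0.01}, {"dp": [0, -0.01, -0.182], "jaw": 1, "roll": 0.01}, {"dp": [0, -0.01, -0.182], "jaw": 1, "roll": 0.01}, {"dp": [0, -0.01, -0.182], "jaw": 1, "roll": 0.01}, {"dp": [0, -0.01, -0.182], "jaw": 1, "roll": 0.01}, {"dp": [0, -0.01, -0.182], "jaw": 1, "roll": 0.01}, {"dp": [0, -0.01, -0.182], "jaw": 1, "roll": 0.01}]' --newtons 60

```text
clock: 3.2
ee_pos: [0.4587, 0.0321, 0.0372]
ee_rot: [[-0.98, -0.2, 0.004], [-0.2, 0.98, 0.001], [-0.004, -0.0, -1.0]]
ft_force: [-1.3, 0.2, 8.6]
grip_width: 0.474
```

Emit:
move_arm --deltas '[{"dp": [0, 0, 0.02], "jaw": 1, "roll": 0}, {"dp": [0, 0, 0.05], "jaw": 1, "roll": 0}, {"dp": [0, 0, 0.1], "jaw": 1, "roll": 0}, {"dp": [0, 0, 0.15], "jaw": 1, "roll": 0}, {"dp": [0, 0, 0.15], "jaw": 1, "roll": 0}, {"dp": [0, 0, 0.15], "jaw": 1, "roll": 0}, {"dp": [0, 0, 0.15], "jaw": 1, "roll": 0}]'

```text
clock: 3.9
ee_pos: [0.4559, 0.0318, 0.1096]
ee_rot: [[-0.98, -0.199, -0.002], [-0.199, 0.98, -0.0], [0.002, 0.0, -1.0]]
ft_force: [-0.9, 0.2, -1.0]
grip_width: 0.474
```

Run:
```python
from h import *
s=sense(); print(s['clock'],s['ee_pos'],s['ft_force'],s['ft_torque'],s['grip_width'])
snap("wrist","wr4");snap("scene","sc4")
s=sense(); print(s['ft_force'])
```

```text
3.9 [0.45589333 0.03181483 0.10955962] [-0.91610571  0.21209035 -1.03903193] [0.02178292 0.00952686 0.00752253] 0.4735541396480691
[ 0.80912443  0.17624075 -0.9216546 ]
```

View pics/wr4.png

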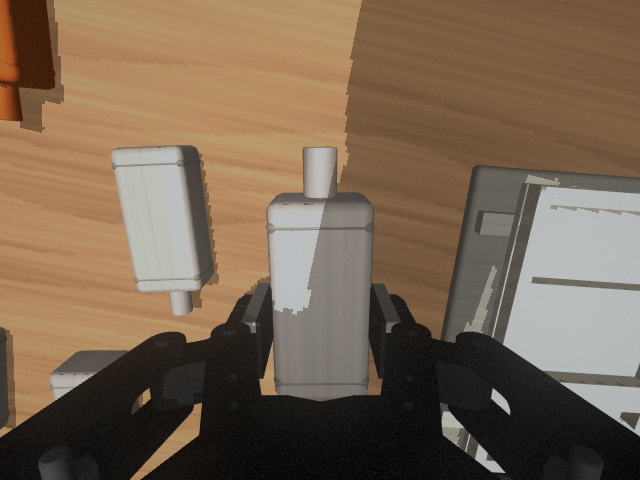

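The lift reads about -1.0 N, so this cartridge is spent. It sits straight in the jaws. Next I need the crate's position.

Run:
```python
from h import *
ortho("sc4",.028,.35,.72,-.5,-.1,1400,"o4")
```

```text
(no output)
```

View pics/o4.png

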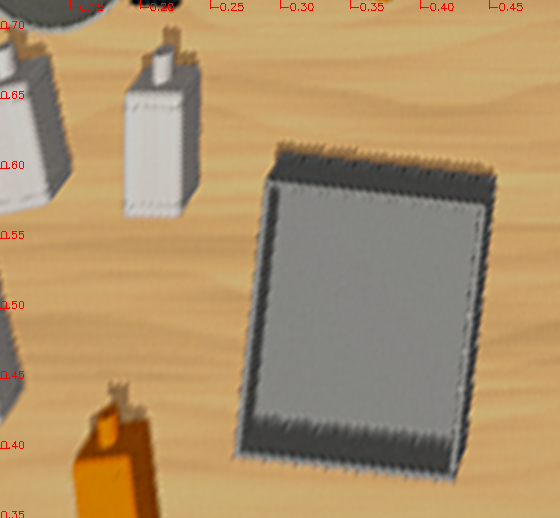

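Emit:
move_arm --deltas '[{"dp": [0, -0.08, 0.02], "jaw": 1, "roll": 0.09}, {"dp": [0, -0.17, 0.02], "jaw": 1, "roll": 0.18}, {"dp": [-0.02, -0.26, 0.02], "jaw": 1, "roll": 0.27}, {"dp": [-0.02, -0.35, 0.02], "jaw": 1, "roll": 0.36}, {"dp": [-0.03, -0.44, 0.02], "jaw": 1, "roll": 0.45}, {"dp": [-0.04, -0.53, 0.02], "jaw": 1, "roll": 0.54}, {"dp": [-0.04, -0.62, 0.02], "jaw": 1, "roll": 0.63}, {"dp": [-0.04, -0.71, 0.02], "jaw": 1, "roll": 0.72}, {"dp": [-0.04, -0.77, 0.02], "jaw": 1, "roll": 0.8}, {"dp": [-0.04, -0.77, 0.02], "jaw": 1, "roll": 0.8}]'

```text
clock: 5.0
ee_pos: [0.437, -0.3585, 0.1192]
ee_rot: [[-0.115, -0.993, 0.001], [-0.993, 0.115, -0.003], [0.003, -0.001, -1.0]]
ft_force: [-0.7, 1.3, -1.1]
grip_width: 0.483
```

Run:
```python
from h import *
s=sense(); print(s['clock'],s['ee_pos'],s['ft_force'],s['q'],np.degrees(np.arctan2(s['ee_rot'][1][1],s['ee_rot'][0][1])))
snap("wrist","wr5")
```

```text
5.0 [ 0.43698504 -0.35847059  0.1192301 ] [-0.72145424  1.31479372 -1.11577297] [-6.86103006e-01  4.11225377e-01 -2.71962739e-01  8.85252796e-01
 -1.70665339e-03 -2.14168472e+00] 173.39865593692934
```

View pics/wr5.png

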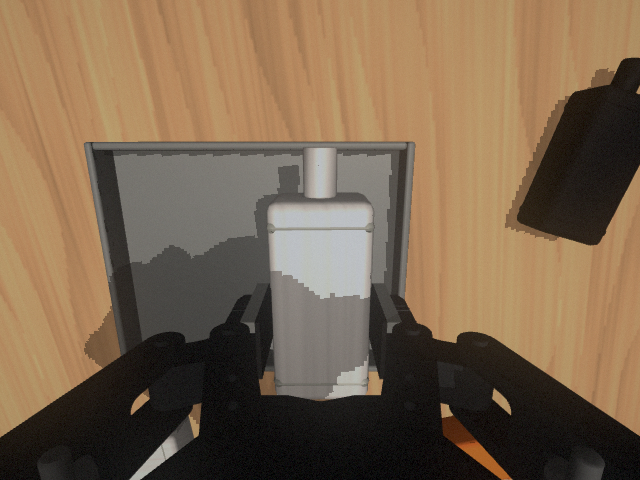

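Emit:
move_arm --deltas '[{"dp": [0, 0.01, -0.06], "jaw": 1, "roll": 0}, {"dp": [0, 0.01, -0.11], "jaw": 1, "roll": 0}, {"dp": [0, 0.01, -0.146], "jaw": 1, "roll": 0}, {"dp": [0, 0.01, -0.146], "jaw": 1, "roll": 0}, {"dp": [0, 0.01, -0.146], "jaw": 0.38, "roll": 0}, {"dp": [0, 0.01, -0.146], "jaw": 0.38, "roll": 0}, {"dp": [0, 0.01, -0.146], "jaw": 0.38, "roll": 0}, {"dp": [0, 0.01, -0.06], "jaw": 0.38, "roll": 0}, {"dp": [0, 0.01, 0.04], "jaw": 0.1, "roll": 0}, {"dp": [0, 0.01, 0.1], "jaw": 0, "roll": 0}]'

```text
clock: 6.05
ee_pos: [0.4381, -0.3491, 0.1746]
ee_rot: [[-0.113, -0.994, 0.004], [-0.994, 0.113, -0.003], [0.003, -0.005, -1.0]]
ft_force: [0.2, -0.1, -0.5]
grip_width: 0.929
```

Run:
```python
from h import *
s=sense(); print(s['clock'],s['ee_pos'],s['ft_force'],np.degrees(np.arctan2(s['ee_rot'][1][1],s['ee_rot'][0][1])))
snap("wrist","wr6"); snap("scene","sc6")
ortho("sc6",.032,.35,.72,-.5,-.0,1400,"o6")
```

```text
6.05 [ 0.43806046 -0.34906452  0.17463218] [ 0.18575272 -0.11242459 -0.50039868] 173.50255553903656
```

View pics/wr6.png

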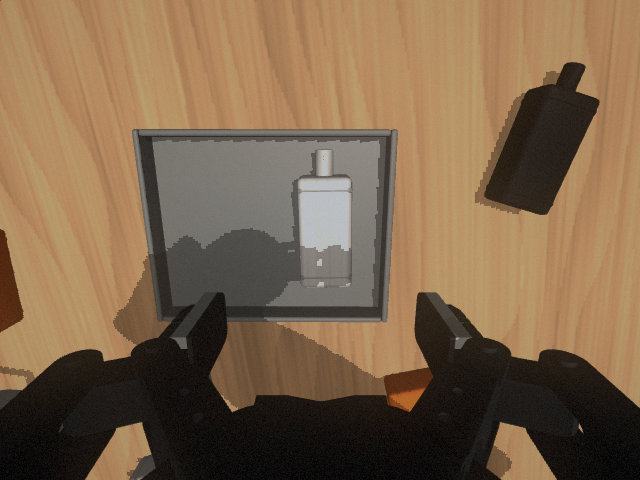

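View pics/o6.png

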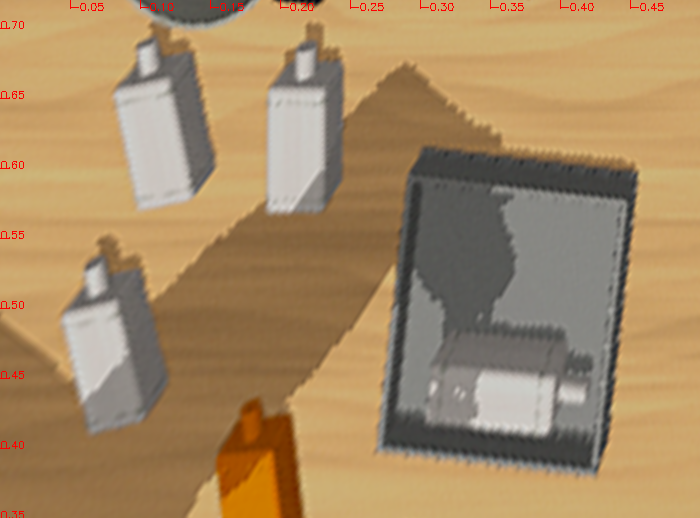

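The first cartridge lies flat in the crate. Next is the one at about (0.614, -0.211).

Emit:
move_arm --deltas '[{"dp": [0.03, 0.03, 0], "jaw": 0, "roll": -0.095}, {"dp": [0.07, 0.06, 0], "jaw": 0, "roll": -0.19}, {"dp": [0.11, 0.09, 0], "jaw": 0, "roll": -0.285}, {"dp": [0.15, 0.12, 0], "jaw": 0, "roll": -0.38}, {"dp": [0.19, 0.15, 0], "jaw": 0, "roll": -0.475}, {"dp": [0.23, 0.18, -0.03], "jaw": 0, "roll": -0.57}, {"dp": [0.27, 0.21, -0.06], "jaw": 0, "roll": -0.665}, {"dp": [0.31, 0.24, -0.08], "jaw": 0, "roll": -0.76}, {"dp": [0.352, 0.276, -0.1], "jaw": 0, "roll": -0.855}, {"dp": [0.352, 0.276, -0.1], "jaw": 0, "roll": -0.95}]'

```text
clock: 7.15
ee_pos: [0.6142, -0.2074, 0.118]
ee_rot: [[-0.999, 0.038, -0.001], [0.038, 0.999, 0.002], [0.001, 0.002, -1.0]]
ft_force: [-0.8, -0.0, -0.5]
grip_width: 0.999
```

Run:
```python
from h import *
s=sense(); print(s['clock'],s['ee_pos'],s['ft_force'],np.degrees(np.arctan2(s['ee_rot'][1][1],s['ee_rot'][0][1])))
snap("wrist","wr7")
ortho("wr7",.032,.5,.72,-.32,-.0,2200,"o7")
```

```text
7.15 [ 0.61418383 -0.207403    0.11798745] [-0.81712799 -0.03075109 -0.50055128] 87.84317027569115
```

View pics/wr7.png

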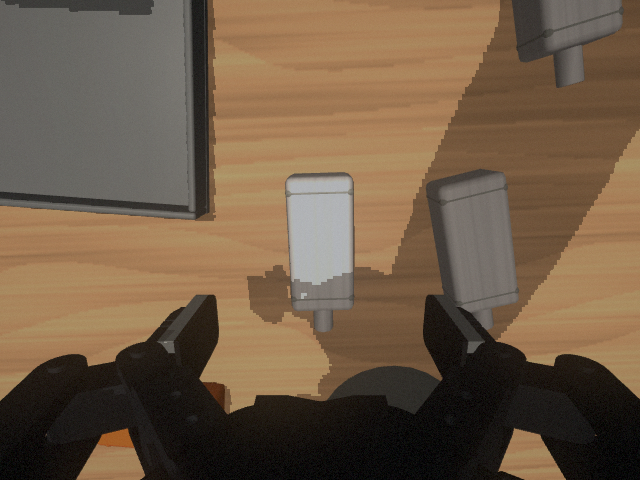

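View pics/o7.png

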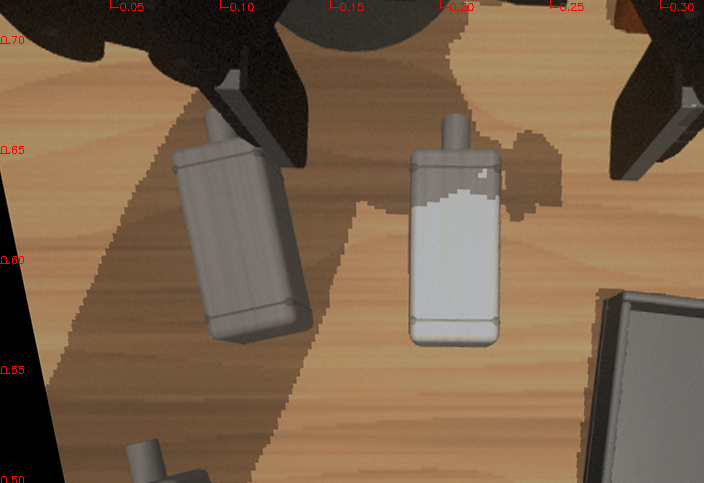

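Emit:
move_arm --deltas '[{"dp": [-0.014, 0, -0.06], "jaw": 0.2, "roll": 0.024}, {"dp": [-0.014, 0, -0.12], "jaw": 0.2, "roll": 0.024}, {"dp": [-0.014, 0, -0.166], "jaw": 0.2, "roll": 0.024}, {"dp": [-0.014, 0, -0.166], "jaw": 0.2, "roll": 0.024}, {"dp": [-0.014, 0, -0.166], "jaw": 1, "roll": 0.024}, {"dp": [-0.014, 0, -0.166], "jaw": 1, "roll": 0.024}, {"dp": [-0.014, 0, -0.166], "jaw": 1, "roll": 0.024}, {"dp": [-0.014, 0, -0.166], "jaw": 1, "roll": 0.024}, {"dp": [-0.014, 0, -0.166], "jaw": 1, "roll": 0.024}]'

```text
clock: 8.1
ee_pos: [0.6066, -0.2099, 0.0392]
ee_rot: [[-1.0, -0.004, 0.002], [-0.004, 1.0, 0.0], [-0.002, 0.0, -1.0]]
ft_force: [-1.6, 3.5, 6.8]
grip_width: 0.472
```

Emit:
move_arm --deltas '[{"dp": [0, 0, 0.02], "jaw": 1, "roll": 0}, {"dp": [0, 0, 0.05], "jaw": 1, "roll": 0}, {"dp": [0, 0, 0.1], "jaw": 1, "roll": 0}, {"dp": [0, 0, 0.15], "jaw": 1, "roll": 0}, {"dp": [0, 0, 0.15], "jaw": 1, "roll": 0}, {"dp": [0, 0, 0.15], "jaw": 1, "roll": 0}, {"dp": [0, 0, 0.15], "jaw": 1, "roll": 0}]'

```text
clock: 8.8
ee_pos: [0.6045, -0.2098, 0.1104]
ee_rot: [[-1.0, -0.003, -0.003], [-0.003, 1.0, 0.001], [0.003, 0.001, -1.0]]
ft_force: [-0.4, 0.4, -5.5]
grip_width: 0.473
```

Run:
```python
from h import *
s=sense(); print(s['clock'],s['ee_pos'],s['ft_force'],s['grip_width'])
snap("wrist","wr8")
s=sense(); print(s['ft_force'])
```

```text
8.8 [ 0.60447735 -0.20979918  0.11042405] [-0.41356864  0.42474591 -5.52087405] 0.4725587461802986
[-0.41219481 -0.23217655 -6.3424668 ]
```

View pics/wr8.png

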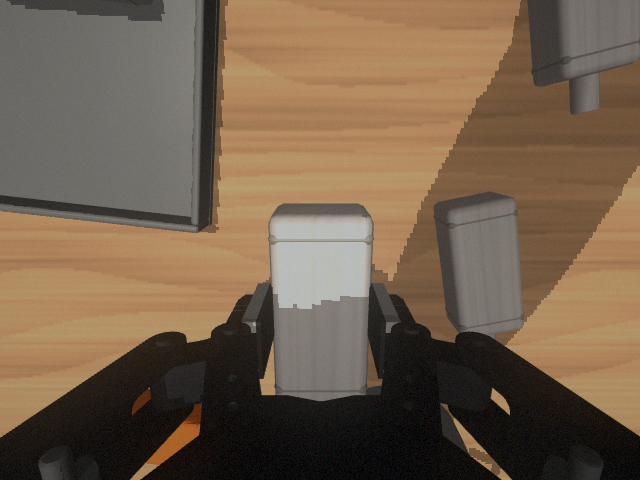

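The force is -5.5 N, so this one is full. I'll measure its pose in the hand.

```bash
cat >> h.py <<'E'
def w2t(f,s,u,v,z):
    # tool xy coordinates of pixel at tool-frame height plane world z
    p=w(f,u,v,z); R=np.array(s['ee_rot']); return (R.T@(p-np.array(s['ee_pos'])))[:2]
E
python3 - <<'E'
from h import *
s=sense(); print(s['ee_pos'])
for dz in (-.005,-.008):
  z=s['ee_pos'][2]+dz
  print([ (w2t("wr8",s,u,v,z)*1000).round(1).tolist() for u,v in [(269,214),(373,214),(270,240),(372,240),(276,391),(366,391)]])
E
python3 - <<'E'
import cv2
p=cv2.imread('pics/wr8.png')[190:420,240:400]; cv2.imwrite('pics/wr8c.png',cv2.resize(p,None,fx=2.6,fy=2.6,interpolation=2))
E
```

```text
[ 0.60432725 -0.20973614  0.110211  ]
[[42.2, -19.2], [42.2, 20.0], [32.1, -19.2], [32.1, 20.0], [-36.4, -19.2], [-36.4, 20.1]]
[[41.6, -19.7], [41.6, 20.5], [31.2, -19.7], [31.2, 20.5], [-38.8, -19.7], [-38.9, 20.6]]
```

View pics/wr8c.png

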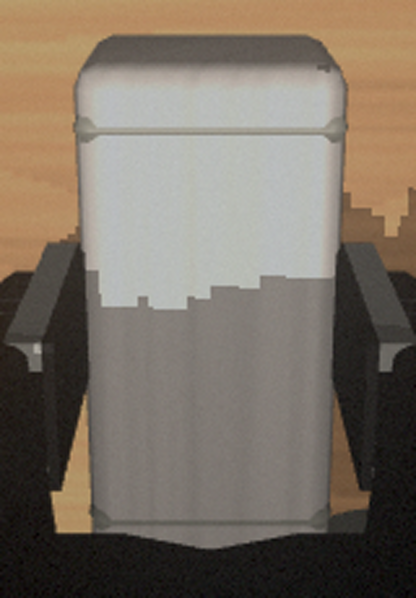

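The cartridge's centre is about 3 mm ahead of the TCP along the nozzle. I'll carry it to the nearest pocket at (0.412, 0.205).

Emit:
move_arm --deltas '[{"dp": [-0.03, 0.06, 0.05], "jaw": 1, "roll": 0.09}, {"dp": [-0.07, 0.14, 0.1], "jaw": 1, "roll": 0.18}, {"dp": [-0.11, 0.22, 0.12], "jaw": 1, "roll": 0.27}, {"dp": [-0.15, 0.3, 0.12], "jaw": 1, "roll": 0.36}, {"dp": [-0.19, 0.38, 0.12], "jaw": 1, "roll": 0.45}, {"dp": [-0.23, 0.46, 0.12], "jaw": 1, "roll": 0.54}, {"dp": [-0.27, 0.54, 0.12], "jaw": 1, "roll": 0.63}, {"dp": [-0.31, 0.62, 0.12], "jaw": 1, "roll": 0.72}, {"dp": [-0.35, 0.68, 0.12], "jaw": 1, "roll": 0.81}, {"dp": [-0.385, 0.72, 0.12], "jaw": 1, "roll": 0.9}]'

```text
clock: 9.85
ee_pos: [0.4113, 0.1514, 0.1712]
ee_rot: [[-0.146, -0.989, -0.002], [-0.989, 0.146, -0.0], [0.0, 0.002, -1.0]]
ft_force: [0.2, -1.3, -5.7]
grip_width: 0.468
```

Emit:
move_arm --deltas '[{"dp": [0, 0.05, 0], "jaw": 1, "roll": 0.09}, {"dp": [0, 0.1, 0], "jaw": 1, "roll": 0.174}, {"dp": [0, 0.1, 0], "jaw": 1, "roll": 0.174}, {"dp": [0, 0.1, 0], "jaw": 1, "roll": 0.174}]'

```text
clock: 10.25
ee_pos: [0.4126, 0.1998, 0.1713]
ee_rot: [[0.119, -0.993, -0.002], [-0.993, -0.119, -0.002], [0.001, 0.002, -1.0]]
ft_force: [-0.6, -0.4, -6.0]
grip_width: 0.466
```

Run:
```python
from h import *
s=sense(); print(s['clock'],s['ee_pos'],s['ft_force'],s['grip_width'],np.degrees(np.arctan2(s['ee_rot'][1][1],s['ee_rot'][0][1])))
snap("wrist","wr9")
ortho("wr9",.038,.33,.6,.06,.36,2000,"o9")
```

```text
10.25 [0.41255145 0.19976048 0.17130244] [-0.56325983 -0.44931708 -6.03531208] 0.46603545673614527 -173.15509996975086
```

View pics/wr9.png

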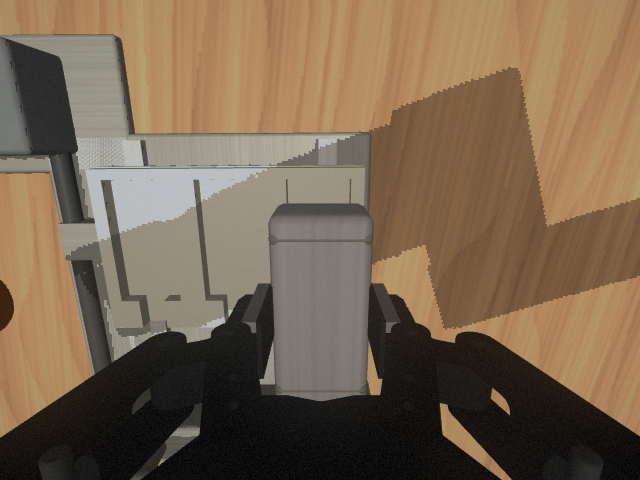

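View pics/o9.png

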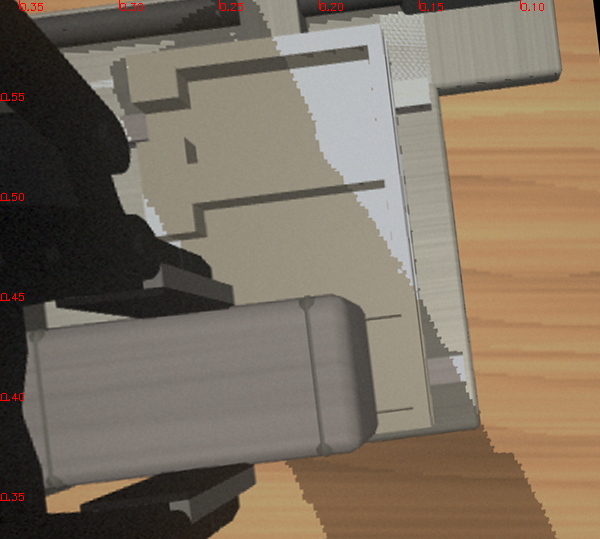

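Emit:
move_arm --deltas '[{"dp": [0, 0.005, -0.06], "jaw": 1, "roll": 0}, {"dp": [0, 0.005, -0.12], "jaw": 1, "roll": 0}, {"dp": [0, 0.005, -0.16], "jaw": 1, "roll": 0}, {"dp": [0, 0.005, -0.178], "jaw": 1, "roll": 0}, {"dp": [0, 0.005, -0.178], "jaw": 1, "roll": 0}, {"dp": [0, 0.005, -0.178], "jaw": 1, "roll": 0}]'

```text
clock: 10.9
ee_pos: [0.4139, 0.2022, 0.0838]
ee_rot: [[0.118, -0.993, 0.001], [-0.993, -0.118, 0.0], [-0.0, -0.001, -1.0]]
ft_force: [0.6, -0.3, -6.1]
grip_width: 0.469
```

Run:
```python
from h import *
s=sense(); print(s['clock'],s['ee_pos'],s['ft_force'],s['grip_width'],np.degrees(np.arctan2(s['ee_rot'][1][1],s['ee_rot'][0][1])))
snap("wrist","wr10");snap("scene","sc10");snap("side","si10")
a=cv2.imread('pics/sc10.png')[140:260,310:480];b=cv2.imread('pics/si10.png')[150:270,160:330]
cv2.imwrite('pics/c10.png',np.hstack([cv2.resize(i,None,fx=2.35,fy=2.35*2,interpolation=2) if 0 else cv2.resize(i,(400,282),interpolation=2) for i in(a,b)]))
s=sense(); z=s['ee_pos'][2]-.007
print([ (w2t("wr10",s,u,v,z)*1000).round(1).tolist() for u,v in [(270,240),(372,240)]])
```

```text
10.9 [0.41393494 0.20222317 0.08380686] [ 0.6334525  -0.27983172 -6.09869248] 0.46893311945786703 -173.22982857813153
[[32.4, -19.2], [32.4, 20.4]]
```

View pics/wr10.png

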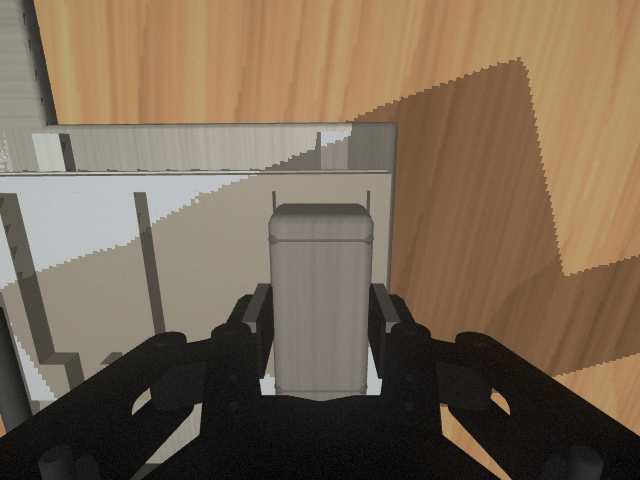

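View pics/c10.png

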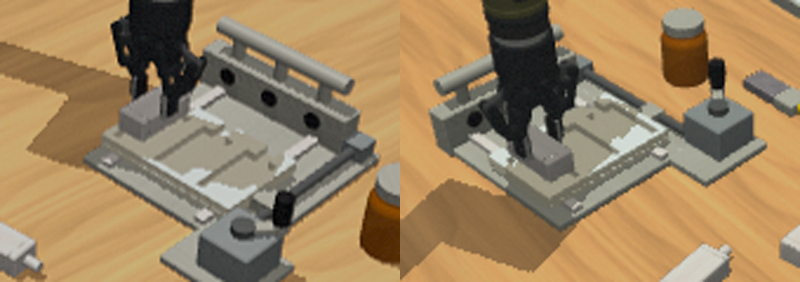

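Run:
```python
from h import *
s=sense()
print((w2t("wr10",s,321,191,.038)*1000).round(1),(w2t("wr10",s,321,172,.038)*1000).round(1),[(w2t("wr10",s,u,191,.038)*1000).round(1) for u in(274,369)])
p=cv2.imread('pics/wr10.png')[110:260,240:410]; cv2.imwrite('pics/wr10c.png',cv2.resize(p,None,fx=4,fy=4,interpolation=2))
```

```text
[46.3  0.8] [55.4  0.8] [array([ 46.3, -22.1]), array([46.2, 24.2])]
```

View pics/wr10c.png

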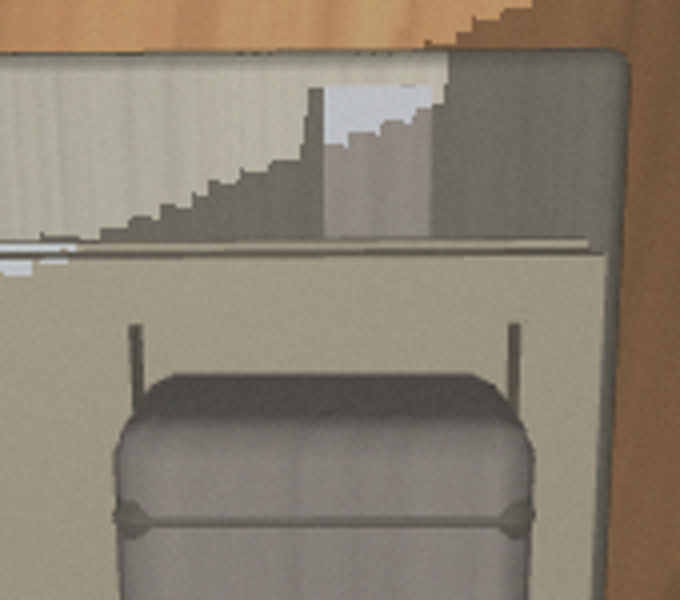

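Emit:
move_arm --deltas '[{"dp": [0, -0.001, -0.012], "jaw": 1, "roll": 0}, {"dp": [0, -0.001, -0.024], "jaw": 1, "roll": 0}, {"dp": [0, -0.001, -0.03], "jaw": 1, "roll": 0}, {"dp": [0, -0.001, -0.034], "jaw": 1, "roll": 0}, {"dp": [0, -0.001, -0.036], "jaw": 1, "roll": 0}, {"dp": [0, -0.001, -0.036], "jaw": 1, "roll": 0}]'

```text
clock: 11.65
ee_pos: [0.413, 0.2018, 0.0653]
ee_rot: [[0.119, -0.993, -0.001], [-0.993, -0.119, -0.0], [0.0, 0.001, -1.0]]
ft_force: [-0.3, -1.3, -3.5]
grip_width: 0.469
```

It reached home depth and the floor is starting to carry the load. Releasing.

Emit:
move_arm --deltas '[{"dp": [0, 0, 0], "jaw": 0.4, "roll": 0}, {"dp": [0, 0, 0], "jaw": 0.38, "roll": 0}, {"dp": [0, 0, 0], "jaw": 0.38, "roll": 0}, {"dp": [0, 0, 0.06], "jaw": 0.38, "roll": 0}, {"dp": [0, -0.1, 0.15], "jaw": 0.2, "roll": 0}, {"dp": [0, -0.2, 0.25], "jaw": 0, "roll": 0}, {"dp": [0, -0.3, 0.3], "jaw": 0, "roll": 0}, {"dp": [0, -0.3, 0.3], "jaw": 0, "roll": 0}]'

```text
clock: 12.45
ee_pos: [0.4139, 0.0505, 0.2175]
ee_rot: [[0.119, -0.993, 0.003], [-0.993, -0.119, 0.0], [0.0, -0.003, -1.0]]
ft_force: [1.1, -0.3, 0.1]
grip_width: 0.999
```

Run:
```python
from h import *
s=sense(); print(s['clock'],s['ee_pos'],s['ft_force'],np.degrees(np.arctan2(s['ee_rot'][1][1],s['ee_rot'][0][1])))
snap("wrist","wr11");snap("scene","sc11");snap("side","si11")
a=cv2.imread('pics/sc11.png')[140:260,310:480];b=cv2.imread('pics/si11.png')[150:270,160:330]
cv2.imwrite('pics/c11.png',np.hstack([cv2.resize(i,(400,282),interpolation=2) for i in(a,b)]))
for u,v in[(u,v) for v in range(165,200,5) for u in range(355,395,6)]: pass
ortho("sc11",.032,.35,.72,-.3,.1,1400,"o11")
```

```text
12.45 [0.41385653 0.050502   0.21745115] [ 1.05991037 -0.33922989  0.06427448] -173.1553215672745
```

View pics/wr11.png

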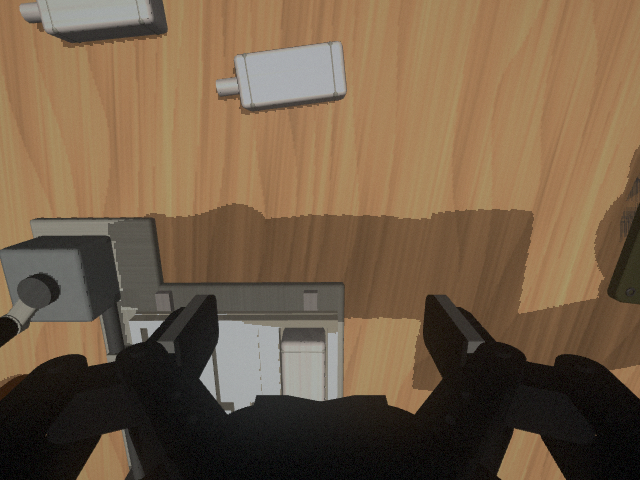

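View pics/c11.png

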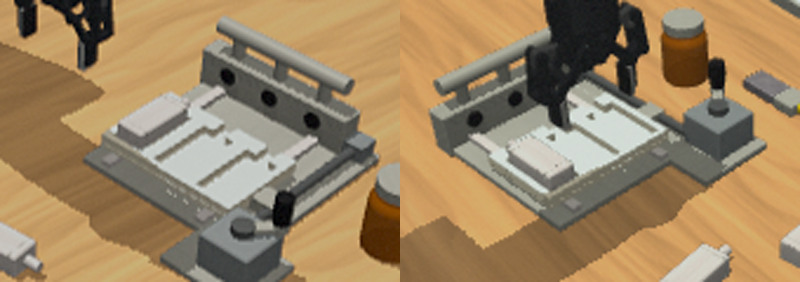

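View pics/o11.png

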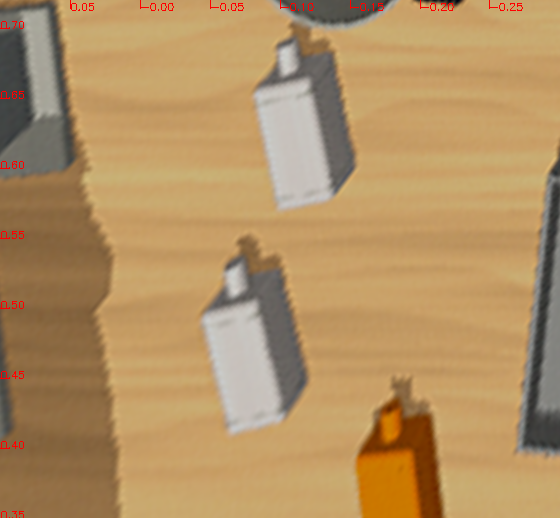

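The full cartridge lies flush in the pocket. On to the next one at (0.454, -0.068).

Emit:
move_arm --deltas '[{"dp": [0.01, -0.02, 0], "jaw": 0, "roll": -0.095}, {"dp": [0.02, -0.05, 0], "jaw": 0, "roll": -0.19}, {"dp": [0.03, -0.08, 0], "jaw": 0, "roll": -0.285}, {"dp": [0.04, -0.11, 0], "jaw": 0, "roll": -0.38}, {"dp": [0.05, -0.14, 0], "jaw": 0, "roll": -0.475}, {"dp": [0.06, -0.17, -0.03], "jaw": 0, "roll": -0.57}, {"dp": [0.07, -0.2, -0.08], "jaw": 0, "roll": -0.665}, {"dp": [0.08, -0.235, -0.13], "jaw": 0, "roll": -0.76}, {"dp": [0.08, -0.235, -0.18], "jaw": 0, "roll": -0.855}, {"dp": [0.08, -0.235, -0.195], "jaw": 0, "roll": -0.942}]'

```text
clock: 13.6
ee_pos: [0.4512, -0.0645, 0.1143]
ee_rot: [[-0.979, -0.203, -0.006], [-0.203, 0.979, 0.001], [0.005, 0.003, -1.0]]
ft_force: [-1.2, 0.4, 0.8]
grip_width: 0.999
```

Run:
```python
from h import *
s=sense(); print(s['clock'],s['ee_pos'],s['ft_force'],np.degrees(np.arctan2(s['ee_rot'][1][1],s['ee_rot'][0][1])))
snap("wrist","wr12")
ortho("wr12",.032,.35,.58,-.2,.05,2200,"o12")
```

```text
13.6 [ 0.45121673 -0.0645333   0.1142889 ] [-1.17822205  0.3769994   0.75355171] 101.74029610020649
```

View pics/wr12.png

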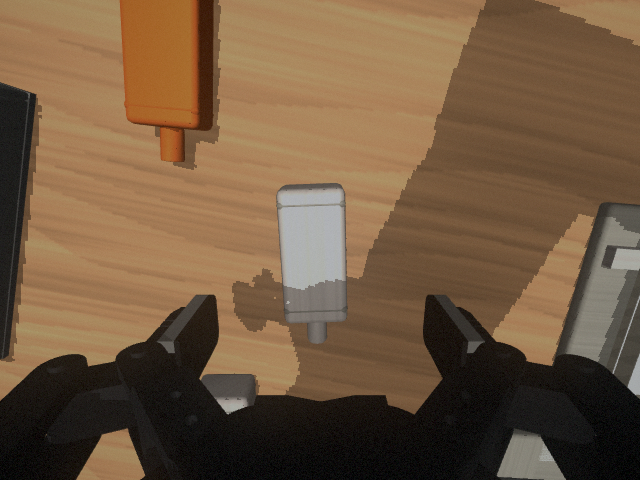

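View pics/o12.png

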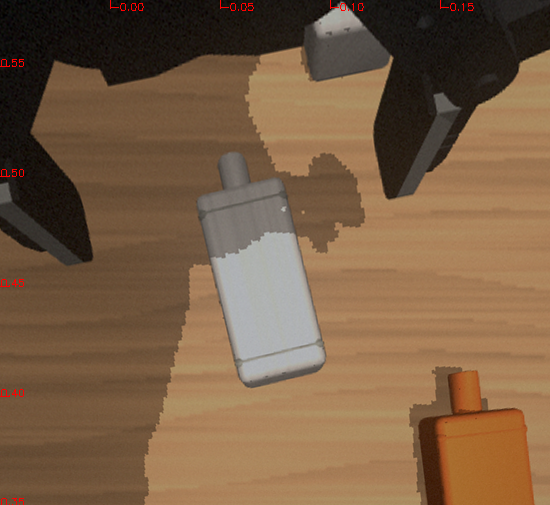

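Emit:
move_arm --deltas '[{"dp": [0.002, -0.008, -0.06], "jaw": 0.1, "roll": 0.014}, {"dp": [0.002, -0.008, -0.12], "jaw": 0.1, "roll": 0.014}, {"dp": [0.002, -0.008, -0.158], "jaw": 0.1, "roll": 0.014}, {"dp": [0.002, -0.008, -0.158], "jaw": 0.1, "roll": 0.014}, {"dp": [0.002, -0.008, -0.158], "jaw": 1, "roll": 0.014}, {"dp": [0.002, -0.008, -0.158], "jaw": 1, "roll": 0.014}, {"dp": [0.002, -0.008, -0.158], "jaw": 1, "roll": 0.014}, {"dp": [0.002, -0.008, -0.158], "jaw": 1, "roll": 0.014}, {"dp": [0.002, -0.008, -0.158], "jaw": 1, "roll": 0.014}]'

```text
clock: 14.55
ee_pos: [0.4556, -0.069, 0.0403]
ee_rot: [[-0.973, -0.231, 0.003], [-0.231, 0.973, 0.001], [-0.003, 0.001, -1.0]]
ft_force: [-1.8, 2.5, 5.3]
grip_width: 0.471
```

Emit:
move_arm --deltas '[{"dp": [0, 0, 0.02], "jaw": 1, "roll": 0}, {"dp": [0, 0, 0.05], "jaw": 1, "roll": 0}, {"dp": [0, 0, 0.1], "jaw": 1, "roll": 0}, {"dp": [0, 0, 0.15], "jaw": 1, "roll": 0}, {"dp": [0, 0, 0.15], "jaw": 1, "roll": 0}, {"dp": [0, 0, 0.15], "jaw": 1, "roll": 0}, {"dp": [0, 0, 0.15], "jaw": 1, "roll": 0}]'

```text
clock: 15.25
ee_pos: [0.4529, -0.0695, 0.1125]
ee_rot: [[-0.973, -0.23, -0.003], [-0.23, 0.973, 0.0], [0.003, 0.001, -1.0]]
ft_force: [0.4, 0.2, -6.6]
grip_width: 0.47
```

Run:
```python
from h import *
s=sense(); print(s['clock'],s['ee_pos'],s['ft_force'],s['grip_width'],np.degrees(np.arctan2(s['ee_rot'][1][1],s['ee_rot'][0][1])))
snap("wrist","wr13")
s=sense(); print(s['ft_force'])
```

```text
15.25 [ 0.45290233 -0.06947455  0.11249409] [ 0.36114084  0.21839424 -6.56651088] 0.47020402581165843 103.30408549207388
[-0.4993285   0.02237325 -5.59458149]
```

View pics/wr13.png

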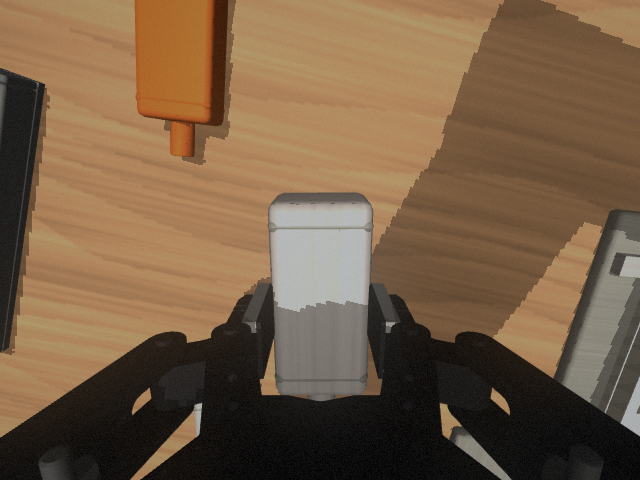

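The force is about -6 N, so this one is full too. It goes to the middle pocket.

Emit:
move_arm --deltas '[{"dp": [0.005, 0.03, 0.05], "jaw": 1, "roll": 0.095}, {"dp": [0.01, 0.09, 0.1], "jaw": 1, "roll": 0.19}, {"dp": [0.015, 0.15, 0.115], "jaw": 1, "roll": 0.285}, {"dp": [0.02, 0.21, 0.115], "jaw": 1, "roll": 0.38}, {"dp": [0.025, 0.28, 0.115], "jaw": 1, "roll": 0.475}, {"dp": [0.03, 0.35, 0.115], "jaw": 1, "roll": 0.57}, {"dp": [0.035, 0.42, 0.115], "jaw": 1, "roll": 0.665}, {"dp": [0.04, 0.49, 0.115], "jaw": 1, "roll": 0.76}, {"dp": [0.053, 0.54, 0.115], "jaw": 1, "roll": 0.855}, {"dp": [0.053, 0.568, 0.115], "jaw": 1, "roll": 0.929}]'

```text
clock: 16.3
ee_pos: [0.4809, 0.2165, 0.1695]
ee_rot: [[0.128, -0.992, -0.001], [-0.992, -0.128, -0.0], [0.0, 0.001, -1.0]]
ft_force: [-0.4, -0.1, -4.9]
grip_width: 0.474
```

Emit:
move_arm --deltas '[{"dp": [0, 0, -0.05], "jaw": 1, "roll": 0}, {"dp": [0, 0, -0.1], "jaw": 1, "roll": 0}, {"dp": [0, 0, -0.15], "jaw": 1, "roll": 0}, {"dp": [0, 0, -0.168], "jaw": 1, "roll": 0}, {"dp": [0, 0, -0.168], "jaw": 1, "roll": 0}, {"dp": [0, 0, -0.168], "jaw": 1, "roll": 0}]'

```text
clock: 16.9
ee_pos: [0.4811, 0.2144, 0.0874]
ee_rot: [[0.12, -0.993, -0.0], [-0.993, -0.12, -0.0], [0.0, 0.0, -1.0]]
ft_force: [1.0, -0.3, -6.5]
grip_width: 0.471
```

Run:
```python
from h import *
s=sense(); print(s['clock'],s['ee_pos'],s['ft_force'],s['grip_width'],np.degrees(np.arctan2(s['ee_rot'][1][1],s['ee_rot'][0][1])))
snap("wrist","wr14")
s=sense(); print((w2t("wr14",s,321,191,.038)*1000).round(1),[(w2t("wr14",s,u,191,.038)*1000).round(1) for u in(274,369)])
p=cv2.imread('pics/wr14.png')[110:260,240:410]; cv2.imwrite('pics/wr14c.png',cv2.resize(p,None,fx=4,fy=4,interpolation=2))
```

```text
16.9 [0.48106534 0.21442407 0.0873752 ] [ 1.01055074 -0.27426213 -6.5009128 ] 0.4714052665943738 -173.08880479519627
[45.5  0.8] [array([ 45.5, -22.6]), array([45.5, 24.7])]
```

View pics/wr14.png

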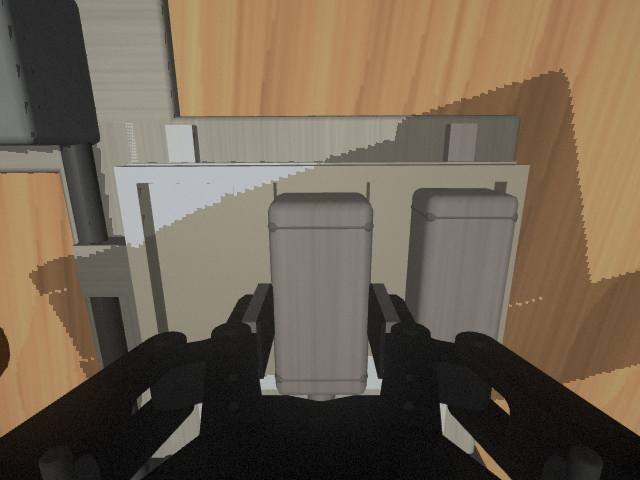

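View pics/wr14c.png

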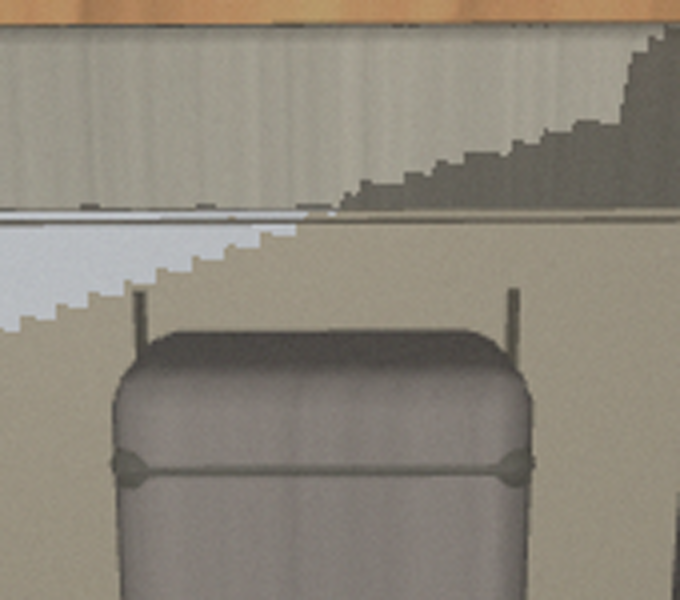

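Emit:
move_arm --deltas '[{"dp": [0, 0, -0.015], "jaw": 1, "roll": 0}, {"dp": [0, 0, -0.028], "jaw": 1, "roll": 0}, {"dp": [0, 0, -0.036], "jaw": 1, "roll": 0}, {"dp": [0, 0, -0.041], "jaw": 1, "roll": 0}, {"dp": [0, 0, -0.042], "jaw": 1, "roll": 0}, {"dp": [0, 0, -0.042], "jaw": 1, "roll": 0}]'

```text
clock: 17.55
ee_pos: [0.4805, 0.2142, 0.0664]
ee_rot: [[0.12, -0.993, -0.0], [-0.993, -0.12, -0.0], [0.0, 0.0, -1.0]]
ft_force: [-0.8, -0.6, -3.3]
grip_width: 0.469
```

Emit:
move_arm --deltas '[{"dp": [0, 0, 0], "jaw": 0.4, "roll": 0}, {"dp": [0, 0, 0], "jaw": 0.38, "roll": 0}, {"dp": [0, 0, 0], "jaw": 0.38, "roll": 0}, {"dp": [0, 0, 0.06], "jaw": 0.38, "roll": 0}, {"dp": [0, -0.05, 0.15], "jaw": 0.2, "roll": 0}, {"dp": [0, -0.15, 0.24], "jaw": 0, "roll": 0}, {"dp": [0, -0.25, 0.3], "jaw": 0, "roll": -0.09}, {"dp": [0.05, -0.35, 0.3], "jaw": 0, "roll": -0.18}, {"dp": [0.1, -0.42, 0.3], "jaw": 0, "roll": -0.27}, {"dp": [0.15, -0.46, 0.3], "jaw": 0, "roll": -0.36}]'

```text
clock: 18.55
ee_pos: [0.5555, -0.0171, 0.2182]
ee_rot: [[-0.436, -0.9, 0.003], [-0.9, 0.436, -0.0], [-0.001, -0.003, -1.0]]
ft_force: [1.1, 0.9, 0.3]
grip_width: 0.998
```

Run:
```python
from h import *
s=sense(); print(s['clock'],s['ee_pos'],s['ft_force'],np.degrees(np.arctan2(s['ee_rot'][1][1],s['ee_rot'][0][1])))
snap("scene","sc15");snap("side","si15")
a=cv2.imread('pics/sc15.png')[140:380,240:510];b=cv2.imread('pics/si15.png')[140:380,160:430]
cv2.imwrite('pics/c15.png',np.hstack([cv2.resize(i,(400,356),interpolation=2) for i in(a,b)]))
```

```text
18.55 [ 0.55554844 -0.01708218  0.21820671] [1.07402916 0.94390232 0.32986061] 154.14419969596042
```

View pics/c15.png

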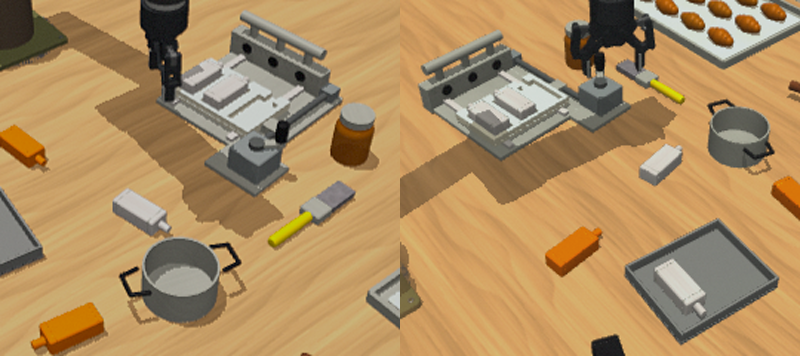

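Emit:
move_arm --deltas '[{"dp": [0.02, -0.03, 0], "jaw": 0, "roll": -0.09}, {"dp": [0.04, -0.06, 0], "jaw": 0, "roll": -0.18}, {"dp": [0.06, -0.1, -0.05], "jaw": 0, "roll": -0.27}, {"dp": [0.08, -0.14, -0.1], "jaw": 0, "roll": -0.36}, {"dp": [0.1, -0.18, -0.15], "jaw": 0, "roll": -0.45}, {"dp": [0.108, -0.18, -0.2], "jaw": 0, "roll": -0.54}, {"dp": [0.108, -0.18, -0.2], "jaw": 0, "roll": -0.579}, {"dp": [0.108, -0.18, -0.2], "jaw": 0, "roll": -0.579}]'

```text
clock: 19.45
ee_pos: [0.6086, -0.1045, 0.1152]
ee_rot: [[-0.976, -0.216, -0.002], [-0.216, 0.976, 0.001], [0.002, 0.001, -1.0]]
ft_force: [-0.2, 0.5, -0.5]
grip_width: 0.998
```

Run:
```python
from h import *
s=sense(); print(s['clock'],s['ee_pos'],s['ft_force'],np.degrees(np.arctan2(s['ee_rot'][1][1],s['ee_rot'][0][1])))
snap("wrist","wr16")
ortho("wr16",.032,.5,.72,-.23,.02,2200,"o16")
```

```text
19.45 [ 0.60856508 -0.1044959   0.1151615 ] [-0.24865124  0.5109906  -0.54384254] 102.46351420936763
```

View pics/wr16.png

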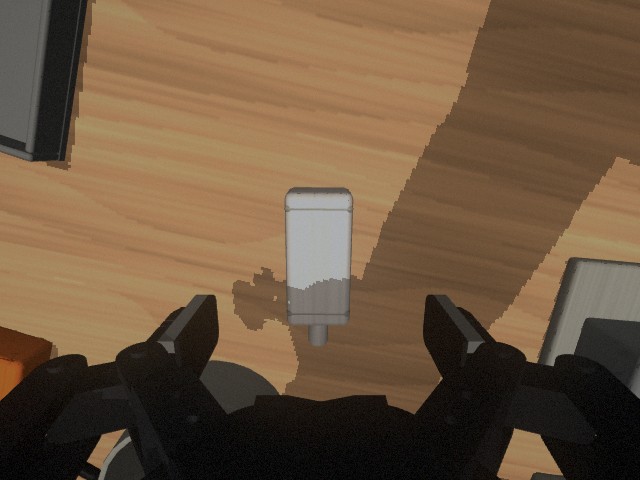

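View pics/o16.png

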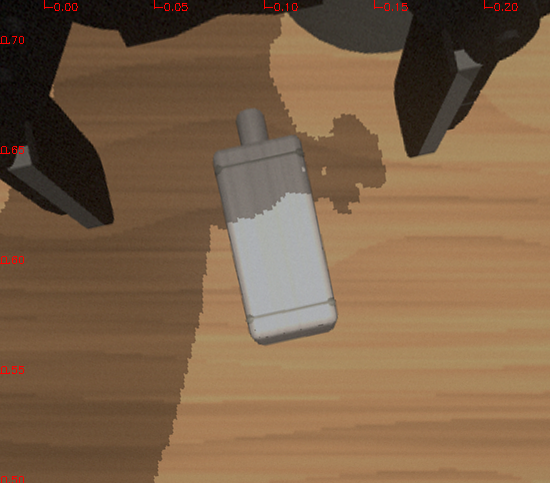

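Emit:
move_arm --deltas '[{"dp": [0.004, -0.002, -0.06], "jaw": 0.1, "roll": 0}, {"dp": [0.004, -0.002, -0.12], "jaw": 0.1, "roll": 0}, {"dp": [0.004, -0.002, -0.158], "jaw": 0.1, "roll": 0}, {"dp": [0.004, -0.002, -0.158], "jaw": 0.1, "roll": 0}, {"dp": [0.004, -0.002, -0.158], "jaw": 1, "roll": 0}, {"dp": [0.004, -0.002, -0.158], "jaw": 1, "roll": 0}, {"dp": [0.004, -0.002, -0.158], "jaw": 1, "roll": 0}, {"dp": [0.004, -0.002, -0.158], "jaw": 1, "roll": 0}, {"dp": [0.004, -0.002, -0.158], "jaw": 1, "roll": 0}]'

```text
clock: 20.4
ee_pos: [0.613, -0.1061, 0.0396]
ee_rot: [[-0.977, -0.215, 0.004], [-0.215, 0.977, -0.001], [-0.004, -0.001, -1.0]]
ft_force: [0.1, -0.1, 7.0]
grip_width: 0.472
```

Emit:
move_arm --deltas '[{"dp": [0, 0, 0.02], "jaw": 1, "roll": 0}, {"dp": [0, 0, 0.05], "jaw": 1, "roll": 0}, {"dp": [0, 0, 0.1], "jaw": 1, "roll": 0}, {"dp": [0, 0, 0.15], "jaw": 1, "roll": 0}, {"dp": [0, 0, 0.15], "jaw": 1, "roll": 0}, {"dp": [0, 0, 0.15], "jaw": 1, "roll": 0}, {"dp": [0, 0, 0.15], "jaw": 1, "roll": 0}]'

```text
clock: 21.1
ee_pos: [0.6102, -0.1058, 0.1112]
ee_rot: [[-0.977, -0.215, -0.002], [-0.215, 0.977, 0.0], [0.002, 0.001, -1.0]]
ft_force: [0.5, -0.4, -1.5]
grip_width: 0.471
```

Run:
```python
from h import *
s=sense(); print(s['clock'],s['ee_pos'],s['ft_force'],s['grip_width'],np.degrees(np.arctan2(s['ee_rot'][1][1],s['ee_rot'][0][1])))
snap("wrist","wr17")
s=sense(); print(s['ft_force'])
```

```text
21.1 [ 0.61020441 -0.10578236  0.1111515 ] [ 0.51938176 -0.4129727  -1.45279617] 0.47053904850525613 102.40879294799758
[ 0.06127417  0.23284109 -0.64043006]
```

View pics/wr17.png

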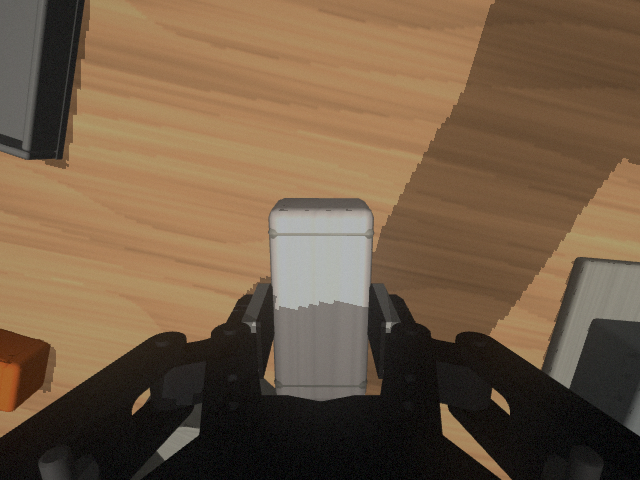

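It reads about -1 N, so it is spent. It goes into the crate's free half.

Emit:
move_arm --deltas '[{"dp": [-0.02, -0.06, 0.02], "jaw": 1, "roll": 0.09}, {"dp": [-0.04, -0.12, 0.03], "jaw": 1, "roll": 0.18}, {"dp": [-0.06, -0.18, 0.03], "jaw": 1, "roll": 0.27}, {"dp": [-0.08, -0.24, 0.03], "jaw": 1, "roll": 0.36}, {"dp": [-0.1, -0.3, 0.03], "jaw": 1, "roll": 0.45}, {"dp": [-0.12, -0.36, 0.03], "jaw": 1, "roll": 0.54}, {"dp": [-0.14, -0.42, 0.03], "jaw": 1, "roll": 0.63}, {"dp": [-0.178, -0.48, 0.03], "jaw": 1, "roll": 0.72}, {"dp": [-0.178, -0.518, 0.03], "jaw": 1, "roll": 0.791}, {"dp": [-0.178, -0.518, 0.03], "jaw": 1, "roll": 0.791}]'

```text
clock: 22.15
ee_pos: [0.521, -0.3673, 0.1257]
ee_rot: [[-0.114, -0.993, -0.001], [-0.993, 0.114, 0.0], [0.0, 0.001, -1.0]]
ft_force: [0.4, 0.1, -0.4]
grip_width: 0.472
```

Run:
```python
from h import *
s=sense(); print(s['clock'],s['ee_pos'],s['ft_force'],s['grip_width'],np.degrees(np.arctan2(s['ee_rot'][1][1],s['ee_rot'][0][1])))
snap("wrist","wr18")
```

```text
22.15 [ 0.52096463 -0.36727451  0.12570218] [ 0.44028848  0.12192078 -0.37219411] 0.4717880351897032 173.43243571268195
```

View pics/wr18.png

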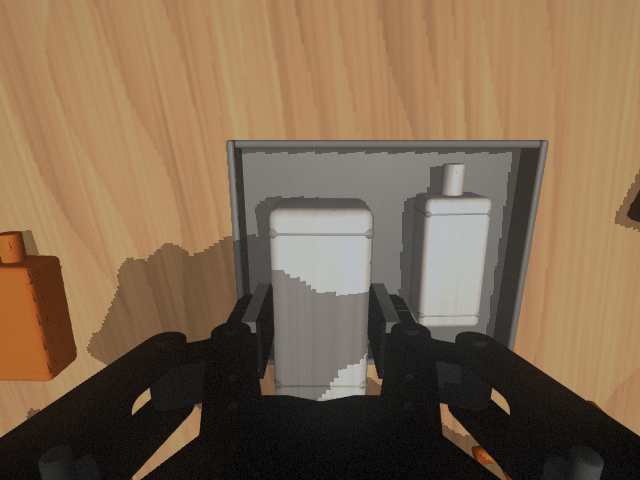

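Run:
```python
from h import *
s=sense()
for u,v,z in[(239,250,.028),(233,150,.028),(545,150,.028),(321,146,.028),(415,215,.037),(490,215,.037)]: print((w2t("wr18",s,u,v,z)*1000).round(1))
```

```text
[  1.4 -54.4]
[ 65.9 -54.1]
[ 66.1 138.7]
[68.4  0.2]
[27.  58.8]
[ 27.  105.6]
```

Emit:
move_arm --deltas '[{"dp": [-0.004, 0, -0.06], "jaw": 1, "roll": 0}, {"dp": [-0.004, 0, -0.11], "jaw": 1, "roll": 0}, {"dp": [-0.004, 0, -0.157], "jaw": 1, "roll": 0}, {"dp": [-0.004, 0, -0.157], "jaw": 1, "roll": 0}, {"dp": [-0.004, 0, -0.157], "jaw": 0.38, "roll": 0}, {"dp": [-0.004, 0, -0.157], "jaw": 0.38, "roll": 0}, {"dp": [-0.004, 0, -0.157], "jaw": 0.38, "roll": 0}, {"dp": [-0.004, 0, -0.06], "jaw": 0.38, "roll": 0}, {"dp": [-0.004, 0, 0.04], "jaw": 0.1, "roll": 0}, {"dp": [-0.004, 0, 0.1], "jaw": 0, "roll": 0}]'

```text
clock: 23.2
ee_pos: [0.5216, -0.3659, 0.1823]
ee_rot: [[-0.112, -0.994, 0.005], [-0.994, 0.112, -0.004], [0.003, -0.006, -1.0]]
ft_force: [0.7, -1.7, 0.7]
grip_width: 0.934
```

Emit:
move_arm --deltas '[{"dp": [0, 0.1, 0.1], "jaw": 0, "roll": 0}, {"dp": [0, 0.2, 0.2], "jaw": 0, "roll": -0.09}, {"dp": [0, 0.3, 0.3], "jaw": 0, "roll": -0.18}, {"dp": [0, 0.4, 0.35], "jaw": 0, "roll": -0.27}, {"dp": [0, 0.5, 0.35], "jaw": 0, "roll": -0.36}, {"dp": [0, 0.6, 0.35], "jaw": 0, "roll": -0.45}, {"dp": [0, 0.7, 0.35], "jaw": 0, "roll": -0.54}, {"dp": [0, 0.8, 0.35], "jaw": 0, "roll": -0.63}, {"dp": [0, 0.86, 0.35], "jaw": 0, "roll": -0.72}, {"dp": [0, 0.86, 0.35], "jaw": 0, "roll": -0.8}]'

```text
clock: 24.2
ee_pos: [0.5201, 0.0572, 0.3533]
ee_rot: [[-0.977, -0.212, 0.002], [-0.212, 0.977, 0.0], [-0.002, -0.0, -1.0]]
ft_force: [1.2, 0.9, -0.4]
grip_width: 0.998
```

Run:
```python
from h import *
s=sense(); print(s['clock'],s['ee_pos'],s['ft_force'],s['q'],np.degrees(np.arctan2(s['ee_rot'][1][1],s['ee_rot'][0][1])))
snap("wrist","wr19");snap("scene","sc19")
```

```text
24.2 [0.52013109 0.05715961 0.35327286] [ 1.17212018  0.92008929 -0.4429793 ] [ 1.09439643e-01  2.34207801e-01  9.29239740e-02  1.42701013e+00
  2.73662895e-05 -1.03904079e-01] 102.22368020298921
```

View pics/wr19.png

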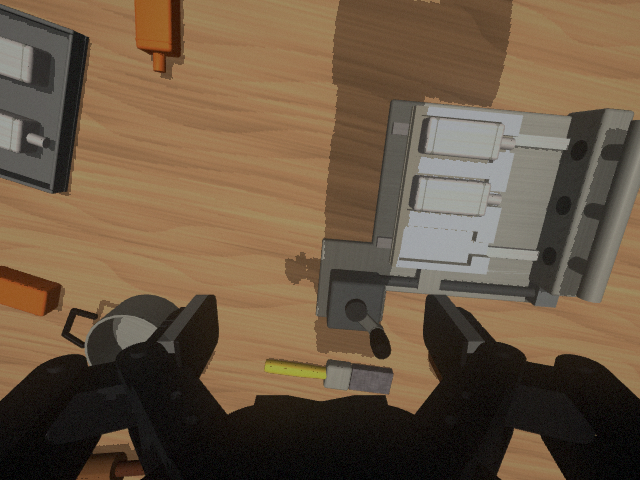

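View pics/sc19.png

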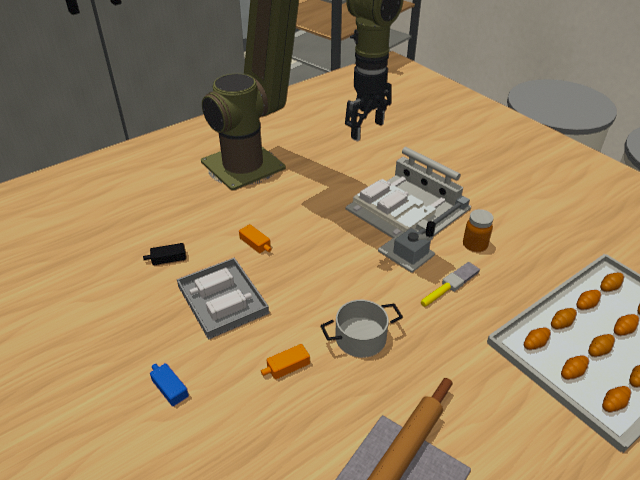

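All four cartridges are sorted, two full in the magazine and two spent in the crate, and no fifth is visible. In the wrist view the crank hub is at (355,310) and the knob at (378,342). I'll measure the crank next.

Run:
```python
from h import *
for u,v in[(355,310),(353,306),(372,325),(380,335),(380,345),(383,352),(345,295),(350,324)]: print(u,v,w("wr19",u,v).round(4))
p=cv2.imread('pics/wr19.png')[230:370,300:440]; cv2.imwrite('pics/wr19c.png',cv2.resize(p,None,fx=4,fy=4,interpolation=2))
a=cv2.imread('pics/sc19.png')[210:280,370:460]; cv2.imwrite('pics/sc19c.png',cv2.resize(a,None,fx=6,fy=6,interpolation=2))
for u,v in[(431,221),(431,228),(431,235),(413,238)]: print(u,v,w("sc19",u,v).round(4))
```

```text
355 310 [0.6455 0.13   0.0732]
353 306 [0.6405 0.1261 0.0734]
372 325 [0.6613 0.1565 0.0738]
380 335 [0.661  0.1633 0.0962]
380 345 [0.6644 0.1612 0.1138]
383 352 [0.6718 0.1666 0.1155]
345 295 [0.6327 0.1146 0.062 ]
350 324 [0.6723 0.1308 0.0619]
431 221 [0.6684 0.1677 0.1147]
431 228 [0.6834 0.1538 0.1083]
431 235 [0.6824 0.1596 0.081 ]
413 238 [0.6559 0.1221 0.0719]
```

View pics/wr19c.png

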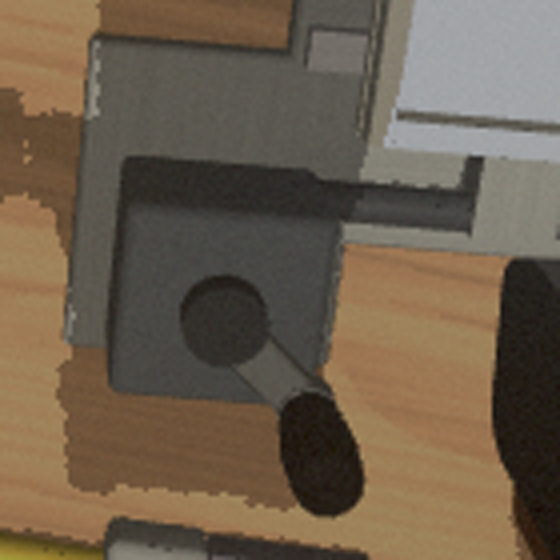

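View pics/sc19c.png

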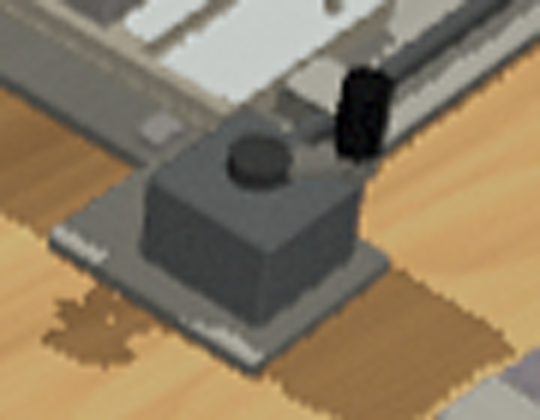

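Emit:
move_arm --deltas '[{"dp": [0.1, 0.07, 0], "jaw": 0, "roll": 0}, {"dp": [0.2, 0.14, -0.05], "jaw": 0, "roll": 0}, {"dp": [0.3, 0.21, -0.1], "jaw": 0, "roll": 0}, {"dp": [0.3, 0.21, -0.2], "jaw": 0, "roll": 0}, {"dp": [0.3, 0.21, -0.3], "jaw": 0, "roll": 0}, {"dp": [0.3, 0.21, -0.36], "jaw": 0, "roll": 0}, {"dp": [0.3, 0.21, -0.36], "jaw": 0, "roll": 0}, {"dp": [0.3, 0.21, -0.36], "jaw": 0, "roll": 0}]'

```text
clock: 25.1
ee_pos: [0.6697, 0.1595, 0.1717]
ee_rot: [[-0.976, -0.217, -0.002], [-0.217, 0.976, -0.001], [0.003, -0.0, -1.0]]
ft_force: [0.2, -0.5, 0.1]
grip_width: 1.0
```

Run:
```python
from h import *
s=sense(); print(s['clock'],s['ee_pos'],s['ft_force'],s['q'])
snap("wrist","wr20")
```

```text
25.1 [0.669748   0.15948322 0.17169351] [ 0.16112917 -0.48722825  0.09736842] [ 2.33871546e-01  5.81459663e-01  1.71571317e-01  1.16351404e+00
 -2.30559361e-04  1.48538883e-02]
```

View pics/wr20.png

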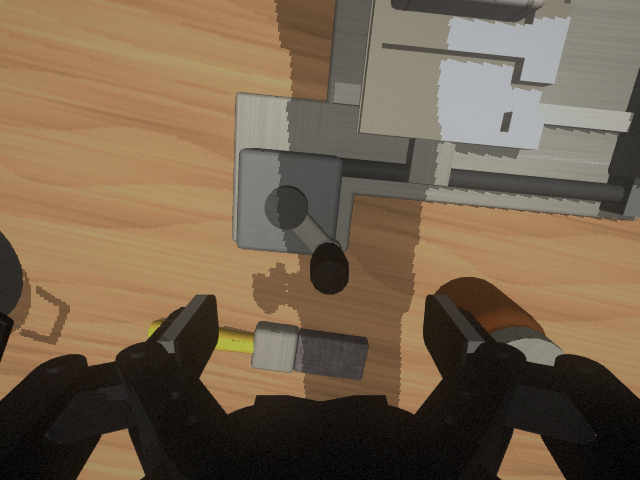

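Run:
```python
from h import *
a=w("wr20",287,208,.0735); k=w("wr20",329.5,275,.1155); k2=w("wr20",329.5,275)
print(a,k,k2,np.hypot(*(k-a)[:2]),np.degrees(np.arctan2(k[1]-a[1],k[0]-a[0])))
a=w("wr19",356,310,.0735); k=w("wr19",384,350,.1155); print(a,k,np.hypot(*(k-a)[:2]))
```

```text
[0.64692282 0.13245856 0.0735    ] [0.67043131 0.16500451 0.1155    ] [0.67045187 0.1650107  0.11544457] 0.040148328997785844 54.1587914677502
[0.64508517 0.13118901 0.0735    ] [0.66892523 0.16705771 0.1155    ] 0.043068691534606546
```

Emit:
move_arm --deltas '[{"dp": [0.001, 0.012, 0], "jaw": 0.3, "roll": 0}, {"dp": [0.001, 0.012, -0.05], "jaw": 0.3, "roll": 0}, {"dp": [0.001, 0.012, -0.1], "jaw": 0.3, "roll": 0}, {"dp": [0.001, 0.012, -0.138], "jaw": 0.3, "roll": 0}, {"dp": [0.001, 0.012, -0.138], "jaw": 0.3, "roll": 0}, {"dp": [0.001, 0.012, -0.138], "jaw": 1, "roll": 0}, {"dp": [0.001, 0.012, -0.138], "jaw": 1, "roll": 0}, {"dp": [0.001, 0.012, -0.138], "jaw": 1, "roll": 0}, {"dp": [0.001, 0.012, -0.138], "jaw": 1, "roll": 0}, {"dp": [0.001, 0.012, -0.138], "jaw": 1, "roll": 0}]' --newtons 40

```text
clock: 26.15
ee_pos: [0.6727, 0.1664, 0.1056]
ee_rot: [[-0.976, -0.217, 0.005], [-0.217, 0.976, 0.001], [-0.005, -0.001, -1.0]]
ft_force: [-0.8, -2.2, 5.5]
grip_width: 0.26
```

Run:
```python
from h import *
s=sense(); print(s['clock'],s['ee_pos'],s['ft_force'],s['grip_width'])
r=42
for a0,st,n in((55,20,10),):
  print([[round(r*(np.cos(np.radians(a0-st*i))-np.cos(np.radians(a0)))/500,3),round(r*(np.sin(np.radians(a0-st*i))-np.sin(np.radians(a0)))/500,3)] for i in range(1,n+1)])
snap("wrist","wr21")
```

```text
26.15 [0.67270813 0.16643658 0.10559881] [-0.75435569 -2.19279829  5.49654152] 0.25976652070681266
[[np.float64(0.021), np.float64(-0.021)], [np.float64(0.033), np.float64(-0.047)], [np.float64(0.035), np.float64(-0.076)], [np.float64(0.028), np.float64(-0.104)], [np.float64(0.011), np.float64(-0.128)], [np.float64(-0.013), np.float64(-0.145)], [np.float64(-0.041), np.float64(-0.152)], [np.float64(-0.07), np.float64(-0.15)], [np.float64(-0.096), np.float64(-0.138)], [np.float64(-0.117), np.float64(-0.117)]]
```

View pics/wr21.png

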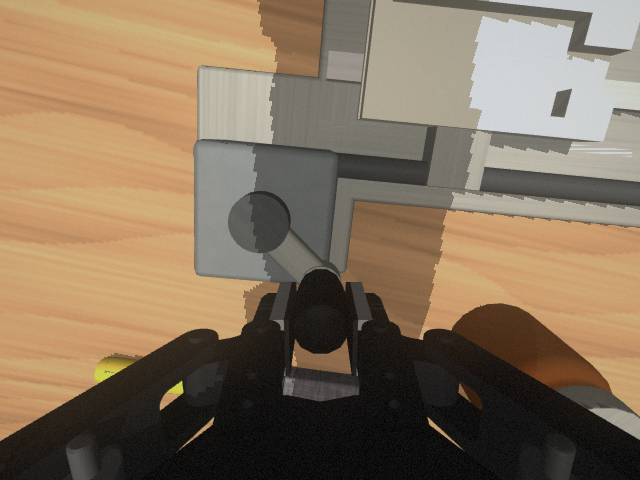

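The knob is held between the pads. First sweep clockwise.

Emit:
move_arm --deltas '[{"dp": [0.021, -0.021, 0], "jaw": 1, "roll": 0}, {"dp": [0.033, -0.047, 0], "jaw": 1, "roll": 0}, {"dp": [0.035, -0.076, 0], "jaw": 1, "roll": 0}, {"dp": [0.028, -0.104, 0], "jaw": 1, "roll": 0}, {"dp": [0.011, -0.128, 0], "jaw": 1, "roll": 0}]'

```text
clock: 26.7
ee_pos: [0.68, 0.1032, 0.1057]
ee_rot: [[-0.976, -0.218, 0.008], [-0.218, 0.976, 0.003], [-0.008, 0.001, -1.0]]
ft_force: [2.2, 4.1, 5.5]
grip_width: 0.258
```

Run:
```python
from h import *
s=sense(); print(s['clock'],s['ee_pos'],s['ft_force'],s['grip_width'])
snap("wrist","wr22")
```

```text
26.7 [0.67995715 0.10320345 0.10565164] [2.23111522 4.13072113 5.52727467] 0.2577065161318352
```

View pics/wr22.png

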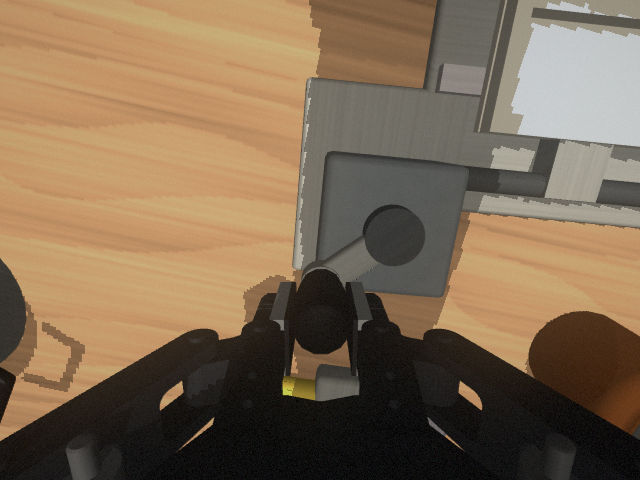

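Run:
```python
import numpy as np,json
for a0,st,n in((-45,24,10),(75,24,10),(195,24,10),(75,12,10),(-45,12,10),(195,12,10)):
  c=lambda a:(np.cos(np.radians(a)),np.sin(np.radians(a)))
  print(a0,st,json.dumps([{"dp":[round(.084*(c(a0-st*i)[0]-c(a0)[0]),3),round(.084*(c(a0-st*i)[1]-c(a0)[1]),3),0],"jaw":1,"roll":0} for i in range(1,n+1)]))
```

```text
-45 24 [{"dp": [-0.029, -0.019, 0], "jaw": 1, "roll": 0}, {"dp": [-0.064, -0.024, 0], "jaw": 1, "roll": 0}, {"dp": [-0.098, -0.015, 0], "jaw": 1, "roll": 0}, {"dp": [-0.125, 0.007, 0], "jaw": 1, "roll": 0}, {"dp": [-0.141, 0.038, 0], "jaw": 1, "roll": 0}, {"dp": [-0.142, 0.073, 0], "jaw": 1, "roll": 0}, {"dp": [-0.13, 0.105, 0], "jaw": 1, "roll": 0}, {"dp": [-0.105, 0.13, 0], "jaw": 1, "roll": 0}, {"dp": [-0.073, 0.142, 0], "jaw": 1, "roll": 0}, {"dp": [-0.038, 0.141, 0], "jaw": 1, "roll": 0}]
75 24 [{"dp": [0.031, -0.016, 0], "jaw": 1, "roll": 0}, {"dp": [0.053, -0.043, 0], "jaw": 1, "roll": 0}, {"dp": [0.062, -0.077, 0], "jaw": 1, "roll": 0}, {"dp": [0.057, -0.111, 0], "jaw": 1, "roll": 0}, {"dp": [0.038, -0.141, 0], "jaw": 1, "roll": 0}, {"dp": [0.008, -0.16, 0], "jaw": 1, "roll": 0}, {"dp": [-0.026, -0.165, 0], "jaw": 1, "roll": 0}, {"dp": [-0.06, -0.156, 0], "jaw": 1, "roll": 0}, {"dp": [-0.087, -0.134, 0], "jaw": 1, "roll": 0}, {"dp": [-0.103, -0.103, 0], "jaw": 1, "roll": 0}]
195 24 [{"dp": [-0.002, 0.035, 0], "jaw": 1, "roll": 0}, {"dp": [0.011, 0.067, 0], "jaw": 1, "roll": 0
[... 1176 characters left out ...]
 1, "roll": 0}, {"dp": [-0.112, -0.006, 0], "jaw": 1, "roll": 0}, {"dp": [-0.125, 0.007, 0], "jaw": 1, "roll": 0}, {"dp": [-0.134, 0.021, 0], "jaw": 1, "roll": 0}, {"dp": [-0.141, 0.038, 0], "jaw": 1, "roll": 0}]
195 12 [{"dp": [-0.003, 0.017, 0], "jaw": 1, "roll": 0}, {"dp": [-0.002, 0.035, 0], "jaw": 1, "roll": 0}, {"dp": [0.003, 0.052, 0], "jaw": 1, "roll": 0}, {"dp": [0.011, 0.067, 0], "jaw": 1, "roll": 0}, {"dp": [0.022, 0.081, 0], "jaw": 1, "roll": 0}, {"dp": [0.035, 0.092, 0], "jaw": 1, "roll": 0}, {"dp": [0.051, 0.1, 0], "jaw": 1, "roll": 0}, {"dp": [0.068, 0.105, 0], "jaw": 1, "roll": 0}, {"dp": [0.086, 0.106, 0], "jaw": 1, "roll": 0}, {"dp": [0.103, 0.103, 0], "jaw": 1, "roll": 0}]
```

Emit:
move_arm --deltas '[{"dp": [-0.029, -0.019, 0], "jaw": 1, "roll": 0}, {"dp": [-0.064, -0.024, 0], "jaw": 1, "roll": 0}, {"dp": [-0.098, -0.015, 0], "jaw": 1, "roll": 0}, {"dp": [-0.125, 0.007, 0], "jaw": 1, "roll": 0}, {"dp": [-0.141, 0.038, 0], "jaw": 1, "roll": 0}, {"dp": [-0.142, 0.073, 0], "jaw": 1, "roll": 0}, {"dp": [-0.13, 0.105, 0], "jaw": 1, "roll": 0}, {"dp": [-0.105, 0.13, 0], "jaw": 1, "roll": 0}, {"dp": [-0.073, 0.142, 0], "jaw": 1, "roll": 0}, {"dp": [-0.038, 0.141, 0], "jaw": 1, "roll": 0}]'

```text
clock: 27.75
ee_pos: [0.6576, 0.1731, 0.1054]
ee_rot: [[-0.976, -0.218, 0.001], [-0.218, 0.976, -0.002], [-0.001, -0.002, -1.0]]
ft_force: [-5.4, -5.8, 13.1]
grip_width: 0.254
```

Run:
```python
from h import *
s=sense(); print(s['clock'],s['ee_pos'],s['ft_force'],s['grip_width'])
snap("wrist","wr23");snap("scene","sc23")
```

```text
27.75 [0.65764747 0.17313977 0.1054069 ] [-5.42323201 -5.82394296 13.10237529] 0.25439024841925767
```

View pics/wr23.png

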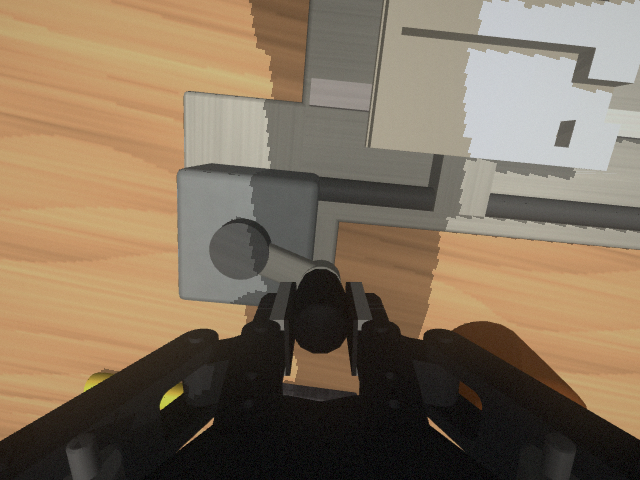

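Emit:
move_arm --deltas '[{"dp": [0.031, -0.019, 0.002], "jaw": 1, "roll": 0}, {"dp": [0.053, -0.046, 0.004], "jaw": 1, "roll": 0}, {"dp": [0.062, -0.08, 0.004], "jaw": 1, "roll": 0}, {"dp": [0.057, -0.114, 0.004], "jaw": 1, "roll": 0}, {"dp": [0.038, -0.144, 0.004], "jaw": 1, "roll": 0}, {"dp": [0.008, -0.163, 0.004], "jaw": 1, "roll": 0}, {"dp": [-0.026, -0.168, 0.004], "jaw": 1, "roll": 0}, {"dp": [-0.06, -0.159, 0.004], "jaw": 1, "roll": 0}, {"dp": [-0.087, -0.137, 0.004], "jaw": 1, "roll": 0}, {"dp": [-0.103, -0.106, 0.004], "jaw": 1, "roll": 0}]'

```text
clock: 28.85
ee_pos: [0.6083, 0.1199, 0.1058]
ee_rot: [[-0.976, -0.216, 0.006], [-0.216, 0.976, -0.0], [-0.006, -0.002, -1.0]]
ft_force: [10.5, -1.2, -5.1]
grip_width: 0.252
```

Run:
```python
from h import *
s=sense(); print(s['clock'],s['ee_pos'],s['ft_force'],s['grip_width'])
snap("wrist","wr24")
```

```text
28.85 [0.60831773 0.11992381 0.10581154] [10.52091919 -1.17617588 -5.11874252] 0.25244666711679986
```

View pics/wr24.png

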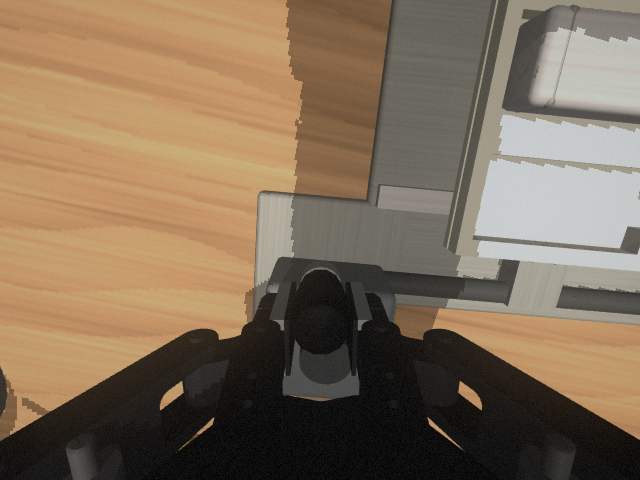

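Run:
```python
import numpy as np
from scipy.optimize import least_squares
P=np.array([(.6727,.1664),(.680,.1032),(.6576,.1731),(.6083,.1199)])
r=least_squares(lambda c:np.hypot(*(P-c).T)-.042,[.646,.131]); print(r.x,r.fun, np.degrees(np.arctan2(P[:,1]-r.x[1],P[:,0]-r.x[0])))
```

```text
[0.64886625 0.13177993] [3.09080428e-05 2.62543945e-04 2.33007707e-04 2.70003341e-04] [  55.45502513  -42.55107529   78.06515864 -163.67720082]
```

Emit:
move_arm --deltas '[{"dp": [0.002, 0.036, -0.001], "jaw": 1, "roll": 0}, {"dp": [0.017, 0.068, -0.001], "jaw": 1, "roll": 0}, {"dp": [0.041, 0.093, -0.001], "jaw": 1, "roll": 0}, {"dp": [0.074, 0.106, -0.001], "jaw": 1, "roll": 0}, {"dp": [0.109, 0.104, -0.001], "jaw": 1, "roll": 0}, {"dp": [0.14, 0.088, -0.001], "jaw": 1, "roll": 0}, {"dp": [0.162, 0.061, -0.001], "jaw": 1, "roll": 0}, {"dp": [0.171, 0.027, -0.001], "jaw": 1, "roll": 0}, {"dp": [0.166, -0.007, -0.001], "jaw": 1, "roll": 0}, {"dp": [0.147, -0.037, -0.001], "jaw": 1, "roll": 0}]'

```text
clock: 29.9
ee_pos: [0.6804, 0.1033, 0.1056]
ee_rot: [[-0.976, -0.219, 0.002], [-0.219, 0.976, 0.005], [-0.003, 0.005, -1.0]]
ft_force: [-1.8, 7.5, 6.0]
grip_width: 0.253
```

Run:
```python
from h import *
s=sense(); print(s['clock'],s['ee_pos'],s['ft_force'],s['grip_width'])
snap("scene","sc25")
a=cv2.imread('pics/sc25.png')[130:280,330:500]; cv2.imwrite('pics/sc25c.png',cv2.resize(a,None,fx=4,fy=4,interpolation=2))
```

```text
29.9 [0.68039    0.10329636 0.10559987] [-1.76684451  7.45438176  5.97636195] 0.252879343581768
```

View pics/sc25c.png

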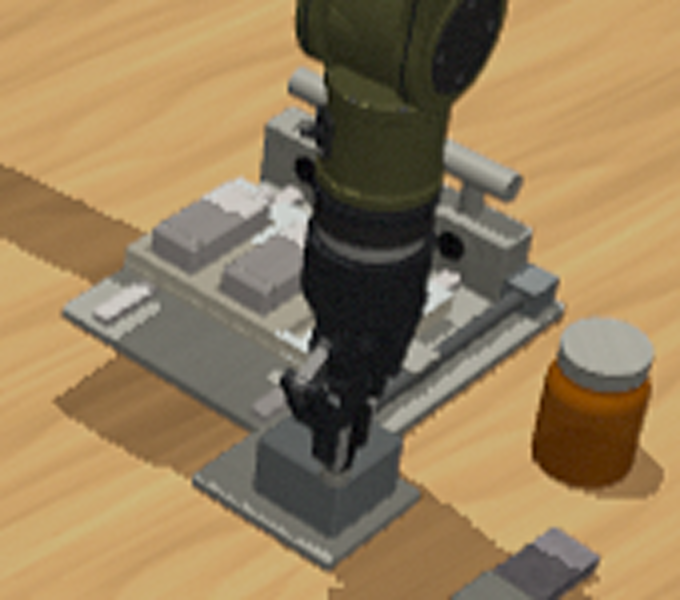

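Emit:
move_arm --deltas '[{"dp": [-0.031, -0.017, 0], "jaw": 1, "roll": 0}, {"dp": [-0.066, -0.022, 0], "jaw": 1, "roll": 0}, {"dp": [-0.1, -0.013, 0], "jaw": 1, "roll": 0}, {"dp": [-0.127, 0.009, 0], "jaw": 1, "roll": 0}, {"dp": [-0.143, 0.04, 0], "jaw": 1, "roll": 0}, {"dp": [-0.144, 0.075, 0], "jaw": 1, "roll": 0}, {"dp": [-0.132, 0.107, 0], "jaw": 1, "roll": 0}, {"dp": [-0.107, 0.132, 0], "jaw": 1, "roll": 0}, {"dp": [-0.075, 0.144, 0], "jaw": 1, "roll": 0}, {"dp": [-0.04, 0.143, 0], "jaw": 1, "roll": 0}]'

```text
clock: 30.95
ee_pos: [0.6587, 0.173, 0.1054]
ee_rot: [[-0.976, -0.219, -0.002], [-0.219, 0.976, -0.004], [0.003, -0.003, -1.0]]
ft_force: [-5.5, -9.9, 12.4]
grip_width: 0.258
```

Run:
```python
from h import *
s=sense(); print(s['clock'],s['ee_pos'],s['ft_force'],s['grip_width'])
snap("wrist","wr26")
```

```text
30.95 [0.65872004 0.17304832 0.10540304] [-5.504188   -9.87001171 12.42227223] 0.25813633075004333
```

View pics/wr26.png

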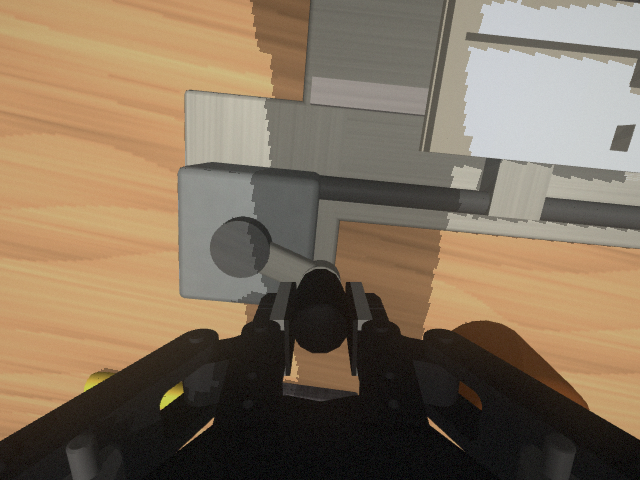

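Emit:
move_arm --deltas '[{"dp": [0.015, -0.01, 0.001], "jaw": 1, "roll": 0}, {"dp": [0.03, -0.02, 0.001], "jaw": 1, "roll": 0}, {"dp": [0.043, -0.032, 0.001], "jaw": 1, "roll": 0}, {"dp": [0.052, -0.047, 0.001], "jaw": 1, "roll": 0}, {"dp": [0.058, -0.063, 0.001], "jaw": 1, "roll": 0}, {"dp": [0.061, -0.08, 0.001], "jaw": 1, "roll": 0}, {"dp": [0.06, -0.097, 0.001], "jaw": 1, "roll": 0}, {"dp": [0.056, -0.114, 0.001], "jaw": 1, "roll": 0}, {"dp": [0.048, -0.13, 0.001], "jaw": 1, "roll": 0}, {"dp": [0.037, -0.143, 0.001], "jaw": 1, "roll": 0}]'

```text
clock: 32.0
ee_pos: [0.6795, 0.1027, 0.1057]
ee_rot: [[-0.976, -0.218, 0.003], [-0.218, 0.976, 0.002], [-0.004, 0.002, -1.0]]
ft_force: [2.5, 2.4, 4.8]
grip_width: 0.258
```

Run:
```python
from h import *
s=sense(); print(s['clock'],s['ee_pos'],s['ft_force'],s['grip_width'])
snap("side","si27");snap("scene","sc27")
a=cv2.imread('pics/si27.png')[140:260,160:330]; cv2.imwrite('pics/si27c.png',cv2.resize(a,None,fx=4.6,fy=4.6,interpolation=2))
```

```text
32.0 [0.67946872 0.10265986 0.10571034] [2.45749736 2.43286128 4.80045127] 0.25820486769608914
```

View pics/si27c.png

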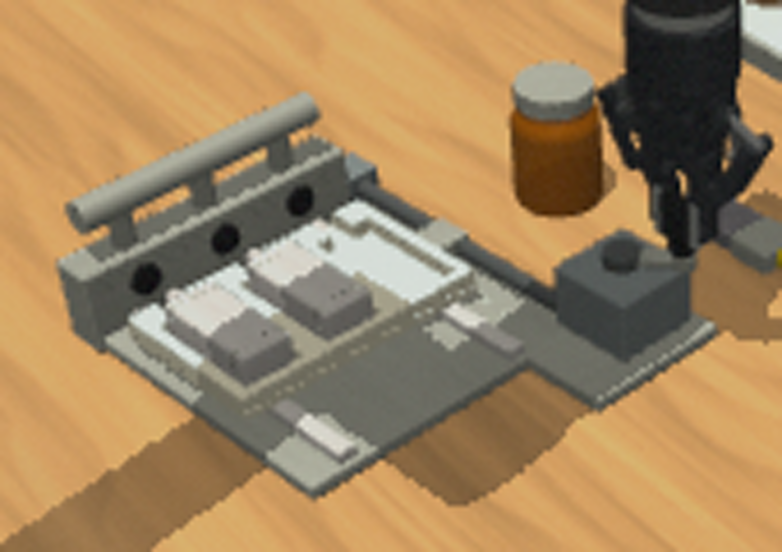

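The force is a clean 3.5 N tangential and the magazine is close to the manifold. I'll go on in shorter sweeps.

Emit:
move_arm --deltas '[{"dp": [-0.014, -0.011, 0], "jaw": 1, "roll": 0}, {"dp": [-0.029, -0.019, 0], "jaw": 1, "roll": 0}, {"dp": [-0.046, -0.024, 0], "jaw": 1, "roll": 0}, {"dp": [-0.064, -0.024, 0], "jaw": 1, "roll": 0}, {"dp": [-0.081, -0.022, 0], "jaw": 1, "roll": 0}]'

```text
clock: 32.6
ee_pos: [0.6387, 0.0908, 0.1057]
ee_rot: [[-0.976, -0.217, 0.003], [-0.217, 0.976, 0.001], [-0.004, 0.0, -1.0]]
ft_force: [4.4, 3.2, 4.7]
grip_width: 0.254
```

Run:
```python
import numpy as np,json
for a0 in (-105,-135,-165,195,165,135,105,75,45,15,-15):
  c=lambda a:(np.cos(np.radians(a)),np.sin(np.radians(a)))
  print(a0,json.dumps([[round(.084*(c(a0-10*i)[0]-c(a0)[0]),3),round(.084*(c(a0-10*i)[1]-c(a0)[1]),3),0] for i in range(1,7)]))
```

```text
-105 [[-0.014, 0.005, 0], [-0.026, 0.012, 0], [-0.038, 0.022, 0], [-0.047, 0.033, 0], [-0.054, 0.046, 0], [-0.059, 0.059, 0]]
-135 [[-0.009, 0.011, 0], [-0.017, 0.024, 0], [-0.022, 0.038, 0], [-0.024, 0.052, 0], [-0.024, 0.067, 0], [-0.022, 0.081, 0]]
-165 [[-0.003, 0.014, 0], [-0.003, 0.029, 0], [-0.0, 0.043, 0], [0.005, 0.057, 0], [0.012, 0.07, 0], [0.022, 0.081, 0]]
195 [[-0.003, 0.014, 0], [-0.003, 0.029, 0], [0.0, 0.043, 0], [0.005, 0.057, 0], [0.012, 0.07, 0], [0.022, 0.081, 0]]
165 [[0.005, 0.014, 0], [0.012, 0.026, 0], [0.022, 0.038, 0], [0.033, 0.047, 0], [0.046, 0.054, 0], [0.059, 0.059, 0]]
135 [[0.011, 0.009, 0], [0.024, 0.017, 0], [0.038, 0.022, 0], [0.052, 0.024, 0], [0.067, 0.024, 0], [0.081, 0.022, 0]]
105 [[0.014, 0.003, 0], [0.029, 0.003, 0], [0.043, 0.0, 0], [0.057, -0.005, 0], [0.07, -0.012, 0], [0.081, -0.022, 0]]
75 [[0.014, -0.005, 0], [0.026, -0.012, 0], [0.038, -0.022, 0], [0.047, -0.033, 0], [0.054, -0.046, 0], [0.059, -0.059, 0]]
45 [[0.009, -0.011, 0], [0.017, -0.024, 0], [0.022, -0.038, 0], [0.024, -0.052, 0], [0.024, -0.067, 0], [0.022, -0.081, 0]]
15 [[0.003, -0.014, 0], [0.003, -0.029, 0], [0.0, -0.043, 0], [-0.005, -0.057, 0], [-0.012, -0.07, 0], [-0.022, -0.081, 0]]
-15 [[-0.005, -0.014, 0], [-0.012, -0.026, 0], [-0.022, -0.038, 0], [-0.033, -0.047, 0], [-0.046, -0.054, 0], [-0.059, -0.059, 0]]
```

Emit:
move_arm --deltas '[{"dp": [-0.014, 0.005, 0], "jaw": 1, "roll": 0}, {"dp": [-0.026, 0.012, 0], "jaw": 1, "roll": 0}, {"dp": [-0.038, 0.022, 0], "jaw": 1, "roll": 0}, {"dp": [-0.047, 0.033, 0], "jaw": 1, "roll": 0}, {"dp": [-0.054, 0.046, 0], "jaw": 1, "roll": 0}, {"dp": [-0.059, 0.059, 0], "jaw": 1, "roll": 0}]'

```text
clock: 33.2
ee_pos: [0.6088, 0.1192, 0.1056]
ee_rot: [[-0.976, -0.217, 0.003], [-0.217, 0.976, -0.002], [-0.002, -0.003, -1.0]]
ft_force: [2.9, -2.2, 6.0]
grip_width: 0.257
```

Emit:
move_arm --deltas '[{"dp": [-0.002, 0.014, 0], "jaw": 1, "roll": 0}, {"dp": [-0.001, 0.028, 0], "jaw": 1, "roll": 0}, {"dp": [0.002, 0.042, 0], "jaw": 1, "roll": 0}, {"dp": [0.007, 0.056, 0], "jaw": 1, "roll": 0}]'

```text
clock: 33.6
ee_pos: [0.6098, 0.1468, 0.1055]
ee_rot: [[-0.976, -0.217, -0.002], [-0.217, 0.976, -0.003], [0.003, -0.002, -1.0]]
ft_force: [-2.8, -2.4, 10.8]
grip_width: 0.256
```

Emit:
move_arm --deltas '[{"dp": [0.008, 0.013, 0.002], "jaw": 1, "roll": 0}, {"dp": [0.017, 0.024, 0.002], "jaw": 1, "roll": 0}, {"dp": [0.028, 0.033, 0.002], "jaw": 1, "roll": 0}, {"dp": [0.041, 0.04, 0.002], "jaw": 1, "roll": 0}]'

```text
clock: 34.0
ee_pos: [0.6286, 0.1682, 0.1056]
ee_rot: [[-0.976, -0.218, -0.007], [-0.218, 0.976, -0.0], [0.006, 0.001, -1.0]]
ft_force: [-5.2, 2.1, 8.8]
grip_width: 0.258
```

Emit:
move_arm --deltas '[{"dp": [0.014, 0.004, 0], "jaw": 1, "roll": 0}, {"dp": [0.028, 0.006, 0], "jaw": 1, "roll": 0}, {"dp": [0.042, 0.005, 0], "jaw": 1, "roll": 0}]'

```text
clock: 34.3
ee_pos: [0.6503, 0.1733, 0.1057]
ee_rot: [[-0.976, -0.22, -0.005], [-0.22, 0.976, 0.005], [0.004, 0.006, -1.0]]
ft_force: [-2.5, 7.8, 6.3]
grip_width: 0.258
```

Run:
```python
from h import *
s=sense(); print(s['clock'],s['ee_pos'],s['ft_force'],s['grip_width'])
snap("side","si28");snap("wrist","wr28")
a=cv2.imread('pics/si28.png')[140:260,160:330]; cv2.imwrite('pics/si28c.png',cv2.resize(a,None,fx=4.6,fy=4.6,interpolation=2))
```

```text
34.3 [0.65032629 0.17332605 0.10568686] [-2.50029377  7.79981606  6.28208521] 0.25806742138431565
```

View pics/si28c.png

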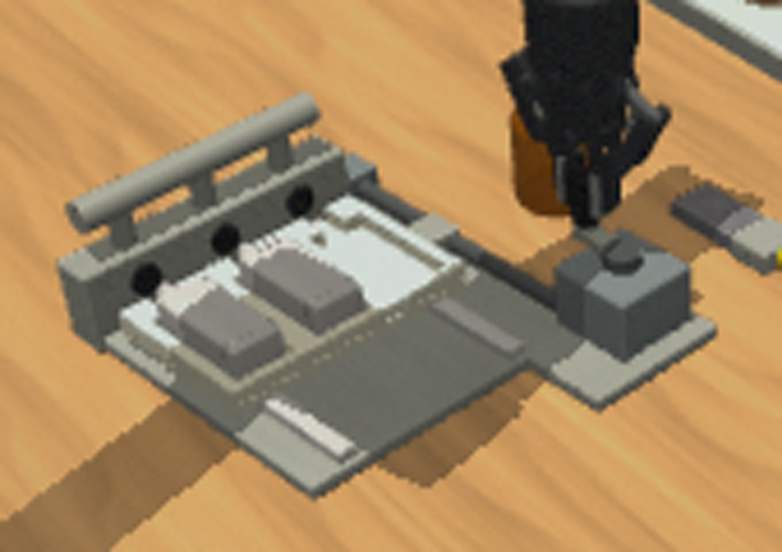

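Emit:
move_arm --deltas '[{"dp": [0.015, 0, 0], "jaw": 1, "roll": 0}, {"dp": [0.028, -0.004, 0], "jaw": 1, "roll": 0}, {"dp": [0.041, -0.011, 0], "jaw": 1, "roll": 0}]'

```text
clock: 34.7
ee_pos: [0.6719, 0.1669, 0.1057]
ee_rot: [[-0.976, -0.219, -0.003], [-0.219, 0.976, 0.003], [0.002, 0.003, -1.0]]
ft_force: [-1.4, 3.8, 5.5]
grip_width: 0.253
```

Emit:
move_arm --deltas '[{"dp": [0.011, -0.01, 0], "jaw": 1, "roll": 0}, {"dp": [0.021, -0.021, 0], "jaw": 1, "roll": 0}, {"dp": [0.028, -0.033, 0], "jaw": 1, "roll": 0}]'

```text
clock: 35.0
ee_pos: [0.6871, 0.1495, 0.1057]
ee_rot: [[-0.976, -0.219, -0.001], [-0.219, 0.976, 0.002], [0.001, 0.002, -1.0]]
ft_force: [0.5, 3.2, 4.1]
grip_width: 0.253
```

Emit:
move_arm --deltas '[{"dp": [0.006, -0.013, 0], "jaw": 1, "roll": 0}, {"dp": [0.008, -0.027, 0], "jaw": 1, "roll": 0}, {"dp": [0.008, -0.042, 0], "jaw": 1, "roll": 0}]'

```text
clock: 35.3
ee_pos: [0.6909, 0.1272, 0.1056]
ee_rot: [[-0.976, -0.218, -0.001], [-0.218, 0.976, 0.0], [0.001, 0.001, -1.0]]
ft_force: [-0.4, 4.4, 6.3]
grip_width: 0.254
```

Emit:
move_arm --deltas '[{"dp": [-0.002, -0.014, 0], "jaw": 1, "roll": 0}, {"dp": [-0.007, -0.028, 0], "jaw": 1, "roll": 0}, {"dp": [-0.015, -0.041, 0], "jaw": 1, "roll": 0}]'

```text
clock: 35.6
ee_pos: [0.6831, 0.1068, 0.1056]
ee_rot: [[-0.976, -0.217, -0.002], [-0.217, 0.976, 0.001], [0.001, 0.002, -1.0]]
ft_force: [-0.7, 5.0, 5.2]
grip_width: 0.254
```

Run:
```python
from h import *
s=sense(); print(s['clock'],s['ee_pos'],s['ft_force'],s['grip_width'])
snap("side","si29")
a=cv2.imread('pics/si29.png')[140:260,160:330]; cv2.imwrite('pics/si29c.png',cv2.resize(a,None,fx=4.6,fy=4.6,interpolation=2))
```

```text
35.6 [0.68310378 0.10681334 0.10562096] [-0.69096653  4.9616644   5.17021174] 0.2539849129333473
```

View pics/si29c.png

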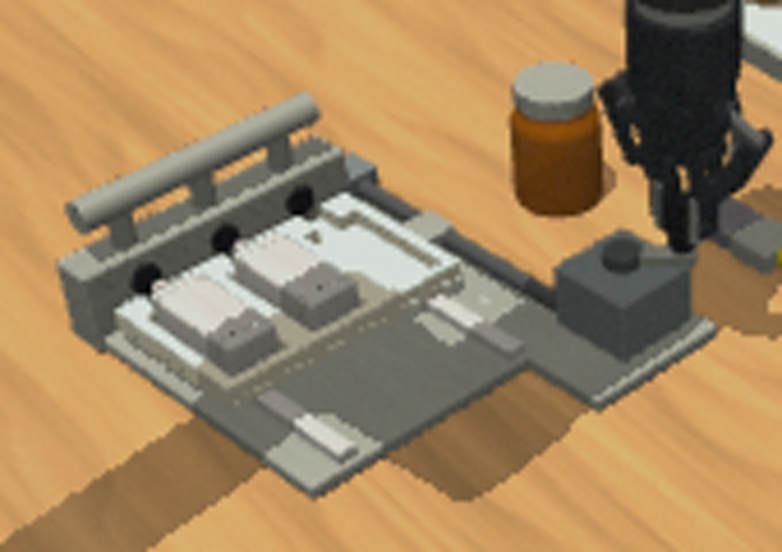

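Emit:
move_arm --deltas '[{"dp": [-0.01, -0.01, 0], "jaw": 1, "roll": 0}, {"dp": [-0.021, -0.02, 0], "jaw": 1, "roll": 0}, {"dp": [-0.034, -0.027, 0], "jaw": 1, "roll": 0}]'

```text
clock: 35.95
ee_pos: [0.6666, 0.0934, 0.1057]
ee_rot: [[-0.976, -0.217, -0.0], [-0.217, 0.976, 0.001], [-0.0, 0.001, -1.0]]
ft_force: [0.9, 6.1, 3.0]
grip_width: 0.255
```

Emit:
move_arm --deltas '[{"dp": [-0.014, -0.005, 0], "jaw": 1, "roll": 0}, {"dp": [-0.028, -0.007, 0], "jaw": 1, "roll": 0}, {"dp": [-0.043, -0.007, 0], "jaw": 1, "roll": 0}]'

```text
clock: 36.25
ee_pos: [0.6458, 0.0896, 0.1057]
ee_rot: [[-0.976, -0.217, 0.002], [-0.217, 0.976, 0.0], [-0.002, -0.0, -1.0]]
ft_force: [3.0, 5.4, 2.3]
grip_width: 0.252
```

Emit:
move_arm --deltas '[{"dp": [-0.014, 0.004, 0], "jaw": 1, "roll": 0}, {"dp": [-0.028, 0.009, 0], "jaw": 1, "roll": 0}, {"dp": [-0.04, 0.016, 0], "jaw": 1, "roll": 0}]'

```text
clock: 36.55
ee_pos: [0.6253, 0.0969, 0.1058]
ee_rot: [[-0.976, -0.217, 0.001], [-0.217, 0.976, -0.002], [-0.0, -0.002, -1.0]]
ft_force: [4.1, 0.1, 1.3]
grip_width: 0.252
```

Emit:
move_arm --deltas '[{"dp": [-0.011, 0.009, 0], "jaw": 1, "roll": 0}, {"dp": [-0.021, 0.021, 0], "jaw": 1, "roll": 0}, {"dp": [-0.028, 0.033, 0], "jaw": 1, "roll": 0}]'

```text
clock: 36.85
ee_pos: [0.6108, 0.1141, 0.1057]
ee_rot: [[-0.976, -0.217, -0.001], [-0.217, 0.976, -0.002], [0.001, -0.001, -1.0]]
ft_force: [3.4, -1.9, 1.5]
grip_width: 0.25
```

Run:
```python
from h import *
s=sense(); print(s['clock'],s['ee_pos'],s['ft_force'],s['grip_width'])
snap("side","si30")
a=cv2.imread('pics/si30.png')[140:260,160:330]; cv2.imwrite('pics/si30c.png',cv2.resize(a,None,fx=4.6,fy=4.6,interpolation=2))
```

```text
36.85 [0.61079441 0.11412738 0.10571859] [ 3.37288409 -1.88676859  1.52245358] 0.24986922715720408
```

View pics/si30c.png

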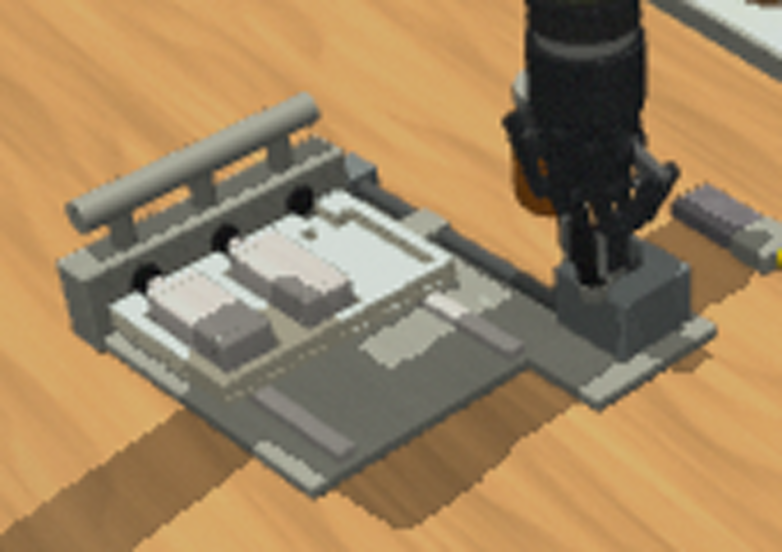

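Emit:
move_arm --deltas '[{"dp": [-0.005, 0.014, 0], "jaw": 1, "roll": 0}, {"dp": [-0.007, 0.028, 0], "jaw": 1, "roll": 0}, {"dp": [-0.007, 0.043, 0], "jaw": 1, "roll": 0}]'

```text
clock: 37.2
ee_pos: [0.607, 0.1339, 0.1056]
ee_rot: [[-0.976, -0.217, -0.001], [-0.217, 0.976, -0.007], [0.003, -0.006, -1.0]]
ft_force: [-0.1, -20.6, 6.6]
grip_width: 0.253
```

Emit:
move_arm --deltas '[{"dp": [0.002, 0.014, 0], "jaw": 1, "roll": 0}, {"dp": [0.007, 0.028, 0], "jaw": 1, "roll": 0}, {"dp": [0.015, 0.041, 0], "jaw": 1, "roll": 0}]'

```text
clock: 37.5
ee_pos: [0.6076, 0.1363, 0.1052]
ee_rot: [[-0.978, -0.209, -0.014], [-0.208, 0.977, -0.045], [0.023, -0.041, -0.999]]
ft_force: [-16.5, -62.3, 27.6]
grip_width: 0.255
```

That is the hard stop: the force rose from 4 to 20 and then 62 N while the knob stayed put. I'll relieve the push, then release.

Emit:
move_arm --deltas '[{"dp": [-0.008, -0.02, 0], "jaw": 1, "roll": 0}, {"dp": [-0.014, -0.04, 0], "jaw": 1, "roll": 0}, {"dp": [-0.015, -0.051, 0], "jaw": 1, "roll": 0}, {"dp": [-0.015, -0.051, 0], "jaw": 1, "roll": 0}]'

```text
clock: 37.9
ee_pos: [0.6075, 0.1312, 0.1057]
ee_rot: [[-0.976, -0.217, -0.001], [-0.217, 0.976, 0.001], [0.001, 0.001, -1.0]]
ft_force: [-0.1, -0.6, 4.4]
grip_width: 0.262
```

Emit:
move_arm --deltas '[{"dp": [0, 0.003, 0], "jaw": 1, "roll": 0}, {"dp": [0, 0.006, 0], "jaw": 1, "roll": 0}, {"dp": [0, 0.009, 0], "jaw": 1, "roll": 0}, {"dp": [0, 0.009, 0], "jaw": 1, "roll": 0}]'

```text
clock: 38.3
ee_pos: [0.6075, 0.1335, 0.1056]
ee_rot: [[-0.976, -0.217, -0.001], [-0.217, 0.976, -0.006], [0.002, -0.006, -1.0]]
ft_force: [-0.9, -9.7, 5.5]
grip_width: 0.255
```

Emit:
move_arm --deltas '[{"dp": [0, 0, 0], "jaw": 0.5, "roll": 0}, {"dp": [0, 0, 0], "jaw": 0.4, "roll": 0}, {"dp": [0, -0.003, 0], "jaw": 0.4, "roll": 0}, {"dp": [0, -0.003, 0.06], "jaw": 0.4, "roll": 0}, {"dp": [0, -0.003, 0.15], "jaw": 0.3, "roll": 0}, {"dp": [0, -0.003, 0.25], "jaw": 0, "roll": 0}, {"dp": [0, -0.1, 0.35], "jaw": 0, "roll": 0}, {"dp": [-0.1, -0.2, 0.45], "jaw": 0, "roll": 0}, {"dp": [-0.2, -0.2, 0.5], "jaw": 0, "roll": 0}, {"dp": [-0.2, -0.2, 0.5], "jaw": 0, "roll": 0}]'

```text
clock: 39.3
ee_pos: [0.5077, 0.0352, 0.3559]
ee_rot: [[-0.976, -0.217, -0.0], [-0.217, 0.976, 0.001], [0.0, 0.001, -1.0]]
ft_force: [0.1, -1.3, 0.6]
grip_width: 1.0
```

Run:
```python
from h import *
s=sense(); print(s['clock'],s['ee_pos'],s['ft_force'],s['grip_width'])
for n in("wrist","scene","side"): snap(n,n+"31")
a=cv2.imread('pics/side31.png')[140:260,160:330]; cv2.imwrite('pics/si31c.png',cv2.resize(a,None,fx=4.6,fy=4.6,interpolation=2))
```

```text
39.3 [0.50766641 0.03519748 0.35589695] [ 0.08499993 -1.31347155  0.5735232 ] 1.0000241031180797
```

View pics/wrist31.png

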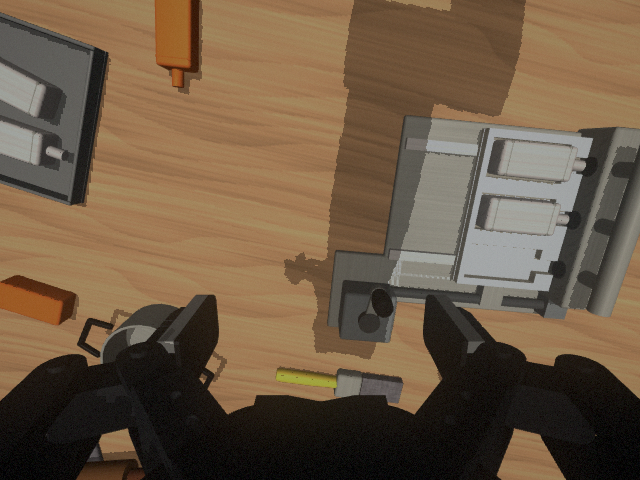

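View pics/scene31.png

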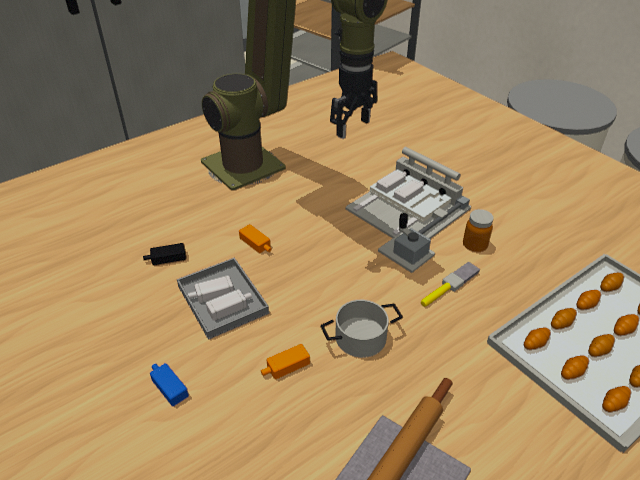

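View pics/si31c.png

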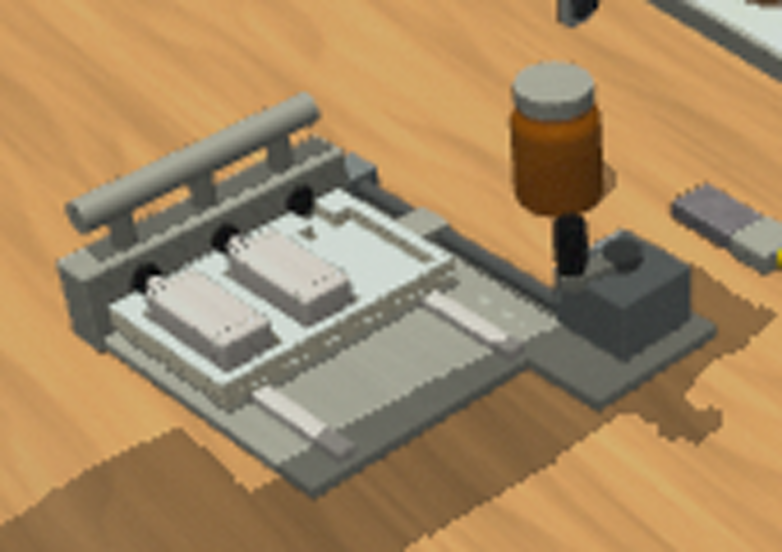

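The magazine is home and both full cartridges are in their pockets. One cartridge in the crate looks turned, so I'll check the crate and the seating heights.

Run:
```python
from h import *
a=cv2.imread('pics/scene31.png')[250:345,165:285];b=cv2.imread('pics/side31.png')[280:375,300:420]
cv2.imwrite('pics/c31.png',np.hstack([cv2.resize(i,(400,317),interpolation=2) for i in(a,b)]))
for u,v in[(505,160),(530,160),(560,162),(495,215),(520,215),(550,218),(480,215)]: print(u,v,w("wrist31",u,v).round(4))
for u,v in[(203,285),(213,287),(225,283),(222,302),(232,304),(244,300)]: print(u,v,w("scene31",u,v).round(4))
```

```text
505 160 [0.4113 0.2396 0.0565]
530 160 [0.4048 0.2681 0.0575]
560 162 [0.3992 0.3045 0.0566]
495 215 [0.4769 0.251  0.0571]
520 215 [0.4701 0.2812 0.0573]
550 218 [0.4655 0.3181 0.0586]
480 215 [0.4826 0.2419 0.039 ]
203 285 [ 0.4408 -0.3824  0.0333]
213 287 [ 0.469  -0.369   0.0411]
225 283 [ 0.467  -0.3351  0.0326]
222 302 [ 0.5206 -0.3742  0.0352]
232 304 [ 0.5407 -0.3584  0.0353]
244 300 [ 0.5456 -0.328   0.0337]
```

View pics/c31.png

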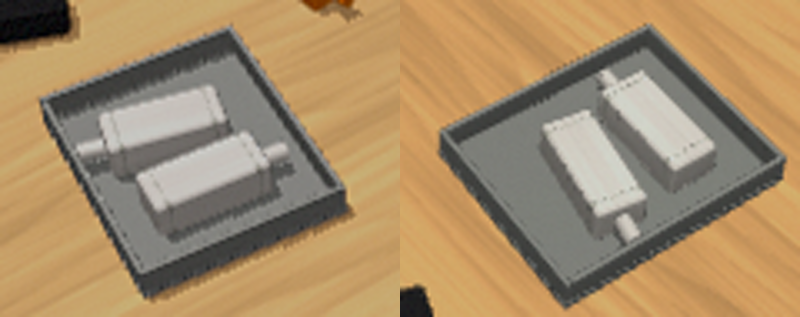

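```bash
python3 -c "
from bench import job_done,sense
print(sense()['clock']); print(job_done())"
```

```text
39.45
the job is handed in; nothing more can be done
None
```

The job is handed in at about 39 s of the 208 s allowed. I found four cartridges; no fifth was visible in any camera.

- **Sorting:** two cartridges were full, reading about -6 N when lifted, and two were spent, reading about -1 N. The full ones are in two of the magazine's pockets with their nozzles towards the manifold. The spent ones are in the return crate.
- **Crank:** I turned it clockwise about 4.7 turns. The force then rose from about 4 N to 20 N and on to 62 N with the knob stopped. I eased off, pushed again to about 10 N to confirm it was still against the stop, then let go and backed the arm away.

**Last checks:**
- The tops of the cartridges in the pockets measure about 57 mm above the bench, against 58 mm expected for fully down.
- Both spent cartridges lie in the crate. One had shifted and turned a little inside it after I put it down, probably the announced knock, and it looks flat in the pictures.
- The saucepan, brush and jar looked unmoved in the pictures; I did not measure their positions.
- When I eased off after hitting the stop, the tool moved back about 2.5 mm. Pushing again brought it back to almost the same place, so I took it as give in the arm and grip rather than the crank turning back.

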